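# Sort a fresh delivery into the reagent tote and the carton tray

### The job

Sort the five delivered things near the front of the worktop: in the grey tote, stand the amber bottle in the large bay and each small vial in the small bay lined in the colour of its cap (teal or blue); in the green tray, stand each carton in the bay lined in its own colour (white or orange). Keep the bottle and vials upright all the time, let everything stand flat on its bay's floor, and leave the timer and the black clip where they lie.

Things in the scene. Friction and masses are not known exactly. Their poses are not given: they have to be found in the camera images.
- amber_bottle: Brown reagent bottle with black cap, 48 mm across, 90 mm tall (straight body to about 80 mm, cap 35 mm across), about 0.12 kg. Origin at the centre of its underside, z up. Stands near the worktop's front edge, left or right of the trays; like things at the back are not meant. Neighbours' centres are at least 90 mm away.
- white_carton: White folding carton, 60 mm (its x) by 66 mm (its y), 88 mm tall, about 0.12 kg. Origin at the centre of its underside, z up. At the start its x axis lies within 0.2 rad of world y. Stands near the worktop's front edge, left or right of the trays; like things at the back are not meant. Neighbours' centres are at least 90 mm away.
- orange_carton: Orange folding carton, 50 mm (its x) by 62 mm (its y), 40 mm tall, about 0.12 kg. Origin at the centre of its underside, z up. At the start its x axis lies within 0.2 rad of world y. Stands near the worktop's front edge, left or right of the trays; like things at the back are not meant. Neighbours' centres are at least 90 mm away.
- teal_vial: Small clear vial with teal (green-blue) cap, 53 mm tall, body 23 mm and cap (top 9 mm) 25 mm across, about 0.02 kg. Origin at the centre of its underside, z up. Stands near the worktop's front edge, left or right of the trays; like things at the back are not meant. Neighbours' centres are at least 90 mm away.
- blue_vial: Small clear vial with dark blue cap, 53 mm tall, body 23 mm and cap (top 9 mm) 25 mm across, about 0.02 kg. Origin at the centre of its underside, z up. Stands near the worktop's front edge, left or right of the trays; like things at the back are not meant. Neighbours' centres are at least 90 mm away.
- bottle_tote: Grey divided tote, fixed, 82 (x) by 184 mm (y), rim at 22 mm, floor top at 4 mm, walls 6 mm. Origin: centre of its underside; yaw within 0.2 rad of world. Three bays along its y, 70 mm long in x, centred at x = 0: small teal-lined bay 44 mm wide centred at y = -64 mm, small blue-lined bay 44 mm wide at y = -14 mm, large unlined bay 72 mm wide at y = +50 mm (robot's left).
- carton_tray: Green divided tray, fixed, in front of or behind the tote; 94 (x) by 192 mm (y), rim at 22 mm, floor top at 4 mm, walls 6 mm. Origin: centre of its underside; yaw within 0.2 rad of world. Two bays along its y, 82 mm long in x, centred at x = 0: orange-lined bay 84 mm wide centred at y = -48 mm, white-lined bay 90 mm wide at y = +45 mm (robot's left).
- bench_timer: White digital timer lying on the worktop, loose, 58 x 62 x 18 mm, with red, black and blue buttons. Bystander, to be left alone. Origin at the centre of its underside, z up. Behind it the blue centrifuge (nearest corner x 0.50, y -0.30) is 0.29 m high; the cream photometer (x over 0.48, y over 0.08) 0.15 m.
- clip: Black steel bulldog clip lying near the worktop's front edge, loose, 53 x 50 x 14 mm. Bystander, to be left alone. Origin at the centre of its underside, z up.
Things that resemble listed ones, but are neither listed nor needed, are in the scene too. There is more than one size of the white_carton; the one meant has the size given above.

How it is judged:
By the outcome, as a careful person would: the job done as asked, in the order asked, and still so for the second after the job is handed in, with the robot touching nothing.
It also fails if it takes over 136 s, if anything falls off the work surface, if the arm or the gripper's body presses on something with over 40 N, if the wrist force passes 120 N, or if a joint passes its speed limit or range.

### The arm

A 6-joint arm with a two-finger parallel gripper is mounted at the origin on a cart in front of the work surface, level with it; the furniture and walls round the work are solid. World frame = base frame: x ahead of the robot, y to its left, z up, the work surface at z = 0. Lengths are in mm, angles in degrees, forces in N, time in s.
With the tool pointing down it reaches from about 300 to 850 mm from the base axis. Payload 4.2 kg.
Tool frame: the origin (TCP) lies midway between the tips of the shut fingers; the grasp point (between the pads) lies 19 mm behind it; x points along the fingers, y is the direction in which the jaws open and shut, and the axes are right-handed (so a half turn about x gives the same grasp; the last joint's range is limited). The gripper opens to 91 mm and grips with 3 to 60 N. Pads are 32 mm wide; open, the fingers measure 118 mm over their backs; the gripper's body (76 mm by 178 mm) begins 60 mm behind the grasp point.
Start: joints at [-68.583, 18.312, 89.639, -0, 72.044, -1.146], TCP at [220.632, -531.003, 213.976] pointing down, gripper open.
Joint ranges: [-177.97, 177.97], [-48.28, 115.42], [12.27, 149.76], [-77.06, 257.06], [2.81, 150.46], [-146.56, 146.56]. Speed limits (degrees/s): [147.25, 147.25, 180, 180, 180, 180].

### API

Orientations are given as [roll, pitch, yaw] about the fixed x, y, z axes, in that order (R = Rz(yaw) Ry(pitch) Rx(roll)).
In Python, from workcell import * gives the robot as it stands.
- The arm moves only by the shell command python3 -m handwheel 'ROWS' [FORCE]. ROWS is a JSON object of lists of equal length, an entry for each row: "gripper": the closure, from 0 (fully open) to 1 (shut); "offset": the shift along the tool's x, y, z in mm, a list of three; "rot": the turn, a rotation vector about the tool's x, y, z in degrees, a list of three. A call has 1 to 5 rows; each row is the pose to reach, as a shift and turn from the pose commanded when the call began, along the tool's axes at that moment; what a row does not reach only later rows make up. A row lasts 1/12 s, in which the tool goes at most 41.7 mm and 7.16 degrees, less where a joint would pass 70% of its speed; a pose out of reach is approached as far as the arm can. A call with a gripper value outside its range is refused whole. The fingers move at their own pace and stop on an object; FORCE is the grip in N (left out, the last holds). Time passes only in rows, so rows that repeat a pose let the fingers close. It gives the time, the measured TCP pose, the force and the opening at its end, in the units of the state.
- state(): the state, without advancing time (a new reading comes with each control period).
- grab_frame(name): name is "side" or "top" or "wrist"; returns the picture (480x640x3 uint8, red, green, blue); there is no depth.
- camera_params(name): a dict with "fx", "fy", "cx", "cy" (pixels), "position" and "attitude" of the camera in the world; the wrist camera has in their place "hand_eye" (4x4, takes a point from camera to tool coordinates, whose origin is the TCP and whose axes are the tool frame's). Camera axes: x right, y up, looking along -z (the intrinsics and any distortion apply to the point x, -y, -z); pixel columns grow to the right and rows downward; lengths in mm; the calibration is good to about 2 mm. A picture is of the moment at which its call begins: read the wrist's pose just before it. camera_params takes no time and is no camera call.
- job_done(): hands the job in, once; it reports no verdict.
The state is a dict: "time_s": time; "qpos": joint angles; "qvel": joint speeds; "effort": joint torques, N m; "ee_pos": TCP position; "ee_rot": TCP orientation; "force": force on the tool from outside, world axes, zero at the start; "torque": the same for the moment, N m; "gripper_width": finger opening in mm.
Only numpy, scipy, OpenCV 4.12 (cv2) and the standard library are available. Lean on these libraries where they do the work, as an engineer would, in place of code of your own. Each camera call takes 0.05 s, during which the arm holds its last target.

## Working session

There is one attempt and no reset: what is moved stays moved. The work goes in short steps, Python scripts to look and compute and a shell command to move; the robot and the scene stay as the last step left them, time stands still between calls to the robot, and variables do not carry over. Pictures are saved under pics/ and viewed, and the job is handed in when it is done.

```bash
ls; mkdir -p pics
python3 - <<'E'
from workcell import *
import cv2
s=state();print(s)
for n in("side","top","wrist"):
    f=grab_frame(n);cv2.imwrite(f"pics/{n}0.png",f[:,:,::-1]);print(n,camera_params(n))
E
```

```text
pics
{'time_s': 0.0, 'qpos': array([-6.85806226e+01,  1.83492011e+01,  8.97063038e+01, -1.44975058e-03,
        7.20420423e+01, -1.14374066e+00]), 'qvel': array([ 0.038498  ,  0.04253337,  0.06889158, -0.0392005 , -0.02371629,
        0.04513316]), 'effort': array([-3.70219414e-04, -4.12461877e+01, -2.31972367e+01,  7.26618455e-02,
        4.57818643e-02, -1.73503581e-04]), 'ee_pos': array([ 220.45945845, -530.51849934,  213.14541905]), 'ee_rot': array([-90.33419459,  89.902443  , 112.2293716 ]), 'force': array([ 1.08686317,  0.01537864, -0.0219153 ]), 'torque': array([-0.00640367,  0.04544179,  0.03887484]), 'gripper_width': 91.20847081971381}
side {'fx': 504.29085912197917, 'fy': 504.29085912197917, 'cx': 319.5717209801928, 'cy': 249.2605722225647, 'position': array([  -25.64725083, -1128.9947642 ,   581.41910004]), 'attitude': array([ 67.44490945,   0.51752976, -25.20212393])}
top {'fx': 462.78737449727936, 'fy': 462.78737449727936, 'cx': 320.4627799647551, 'cy': 245.90538414116156, 'position': array([ 245.4989609 ,  -17.53643457, 1209.76199279]), 'attitude': array([ 1.19370722e+01,  5.69727170e-02, -8.48988715e+01])}
wrist {'fx': 342.46667052243083, 'fy': 342.46667052243083, 'cx': 323.4065776588478, 'cy': 237.39114321307795, 'hand_eye': array([[ 6.06635647e-04,  2.32577332e-01, -9.72577718e-01,
        -1.70220112e+02],
       [ 9.99999814e-01, -2.08637866e-04,  5.73847299e-04,
        -6.66530285e-01],
       [-6.94526659e-05, -9.72577884e-01, -2.32577415e-01,
        -6.50275458e+01],
       [ 0.00000000e+00,  0.00000000e+00,  0.00000000e+00,
         1.00000000e+00]])}
```

View pics/top0.png

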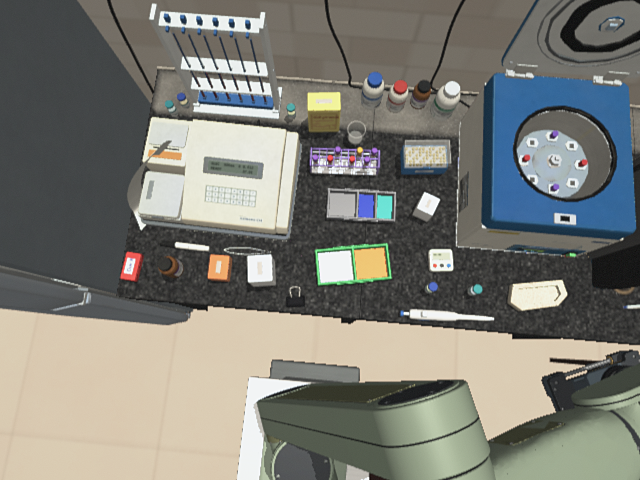

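View pics/side0.png

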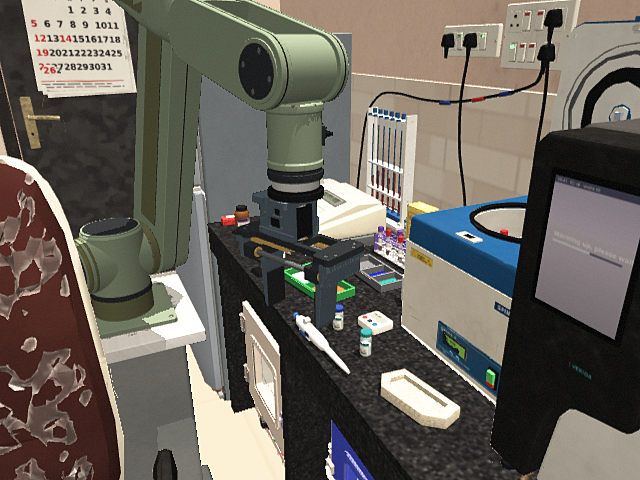

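View pics/wrist0.png

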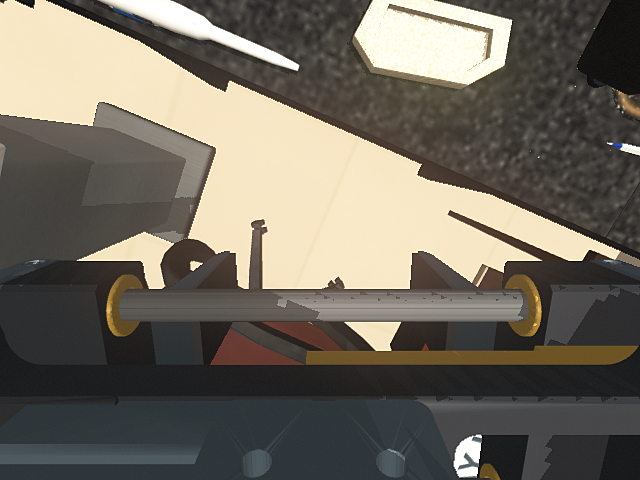

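Top view candidates:
- **Bottle:** brown/black at (171,265) at the front. The brown one at the back (423,95) is not meant.
- **White carton:** (260,270) at the front. The box at (427,206) is a lookalike.
- **Orange carton:** (219,267). The red box (131,266) and the yellow box (324,110) are decoys.
- **Blue vial:** (432,287).
- **Teal vial:** (475,290). The vials at the back, (170,106), (182,99) and (290,110), are not meant.
- **Clip and timer:** the clip is at (295,296) and the timer at (440,260).

Next I take a close crop to check these and measure.

```bash
cat > h.py <<'E'
import numpy as np, cv2
from scipy.spatial.transform import Rotation as Ro
from workcell import *
def cam(n,s=None):
    c=camera_params(n)
    if n=="wrist":
        T=np.eye(4);T[:3,:3]=Ro.from_euler('xyz',s['ee_rot'],degrees=True).as_matrix();T[:3,3]=s['ee_pos']
        M=T@c['hand_eye'];R,p=M[:3,:3],M[:3,3]
    else: R,p=Ro.from_euler('xyz',c['attitude'],degrees=True).as_matrix(),c['position']
    return c,R,p
def ray(n,uv,z,s=None):
    c,R,p=cam(n,s);uv=np.atleast_2d(uv).astype(float)
    d=np.c_[(uv[:,0]-c['cx'])/c['fx'],-(uv[:,1]-c['cy'])/c['fy'],-np.ones(len(uv))]@R.T
    return p+d*((z-p[2])/d[:,2])[:,None]
def proj(n,P,s=None):
    c,R,p=cam(n,s);q=(np.atleast_2d(P)-p)@R
    return np.c_[c['cx']+c['fx']*q[:,0]/-q[:,2],c['cy']-c['fy']*q[:,1]/-q[:,2]]
E
python3 - <<'E'
from h import *
print([k for k in camera_params("top")])
f=cv2.imread("pics/top0.png")
cv2.imwrite("pics/c1.png",cv2.resize(f[180:325,110:310],None,fx=4,fy=4,interpolation=cv2.INTER_CUBIC))
cv2.imwrite("pics/c2.png",cv2.resize(f[180:325,310:510],None,fx=4,fy=4,interpolation=cv2.INTER_CUBIC))
R=Ro.from_euler('xyz',state()['ee_rot'],degrees=True).as_matrix();print(R.round(3))
E
```

```text
['fx', 'fy', 'cx', 'cy', 'position', 'attitude']
[[-0.     0.384 -0.923]
 [ 0.001 -0.923 -0.384]
 [-1.    -0.001 -0.   ]]
```

View pics/c1.png

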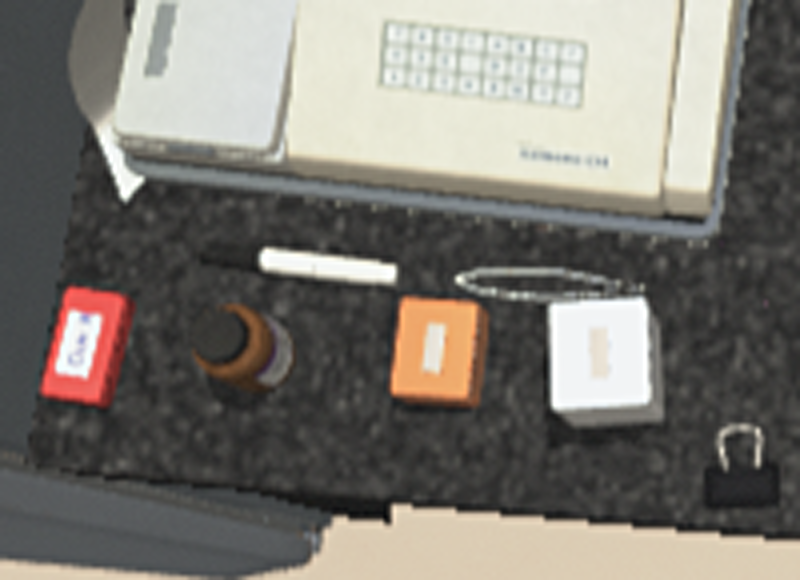

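View pics/c2.png

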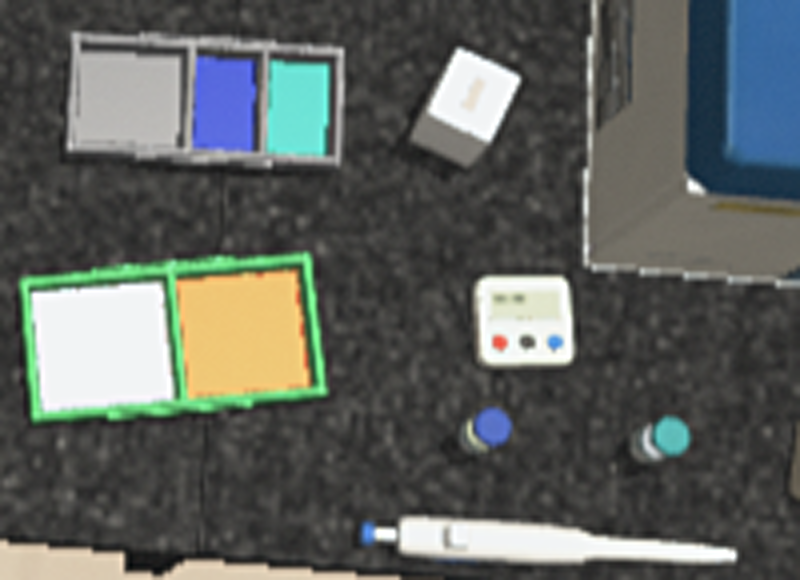

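The crops confirm the choices. The bottle cap is at c1 (220,335), orange at (435,350) and the front white carton at (600,355). The small white lookalike at c2 (465,105) lies right of the tote. The blue vial cap is at (492,427) and teal at (671,436). Now I measure positions.

```bash
cat > m.py <<'E'
from h import *
import sys
f=cv2.imread("pics/top0.png");S=4
hs=cv2.cvtColor(cv2.resize(f,None,fx=S,fy=S,interpolation=cv2.INTER_CUBIC),cv2.COLOR_BGR2HSV)
def blob(lo,hi,box):
    u0,v0,u1,v1=[S*b for b in box]
    m=np.zeros(hs.shape[:2],np.uint8);m[v0:v1,u0:u1]=cv2.inRange(hs[v0:v1,u0:u1],np.array(lo),np.array(hi))
    c=max(cv2.findContours(m,cv2.RETR_EXTERNAL,cv2.CHAIN_APPROX_NONE)[0],key=cv2.contourArea)[:,0]
    return (c+.5)/S-.5
def rect(name,lo,hi,box,z):
    P=ray("top",blob(lo,hi,box),z)[:,:2]
    (c,wh,a)=cv2.minAreaRect(P.astype(np.float32));M=cv2.moments(P.astype(np.float32))
    print(name,np.round(c,1),np.round(wh,1),round(a,1),"cen",round(M['m10']/M['m00'],1),round(M['m01']/M['m00'],1))
rect("blue vial cap",(100,80,60),(130,255,255),(422,278,445,296),53)
rect("teal vial cap",(80,80,60),(98,255,255),(465,280,490,298),53)
rect("orange top",(5,120,215),(20,255,255),(205,250,232,285),40)
rect("white top",(0,0,225),(180,40,255),(240,245,280,295),88)
rect("lookalike",(0,0,215),(180,40,255),(410,185,442,225),88)
rect("bottle cap",(0,0,0),(180,255,62),(157,253,173,272),90)
rect("teal bay",(80,80,100),(98,255,255),(370,190,398,222),4)
rect("blue bay",(105,120,100),(130,255,255),(355,190,378,222),4)
rect("white bay",(0,0,215),(180,30,255),(315,245,357,285),4)
rect("orange bay",(10,100,150),(22,255,255),(350,245,392,285),4)
rect("tray outer",(50,120,60),(80,255,255),(310,240,396,290),22)
rect("timer",(0,0,190),(180,60,255),(425,245,456,275),18)
E
python3 m.py
```

```text
blue vial cap [ 411.3 -284.6] [25.1 22.8] 48.6 cen 411.2 -284.6
teal vial cap [ 415.6 -395.9] [24.8 23.9] 48.2 cen 415.2 -396.0
orange top [414.8 261.7] [61.  48.8] 0.9 cen 414.7 261.6
white top [413.7 148.6] [65.2 58.8] 8.3 cen 413.5 148.8
lookalike [ 615.5 -256.1] [43.1 48. ] 68.1 cen 615.4 -256.2
bottle cap [408.5 383.7] [46.2 36.8] 9.3 cen 406.4 385.6
teal bay [ 623.9 -156.1] [66.5 42. ] 2.0 cen 623.9 -156.0
blue bay [ 622.3 -106.2] [64.5 41. ] 1.4 cen 622.1 -106.1
white bay [448.7 -36.9] [79.2 86.4] 10.1 cen 448.5 -36.8
orange bay [ 466.1 -129. ] [79.  81.3] 10.2 cen 466.0 -128.9
tray outer [454.7 -81.3] [100.6 193.5] 10.8 cen 461.3 -114.2
timer [ 487.8 -310.4] [57.1 61.4] 5.1 cen 488.0 -310.5
```

```bash
cat > go.py <<'E'
# usage: go.py x y z yaw -> offset along tool axes, rot (about tool axes)
from h import *
import sys
def show():
    s=state();R=Ro.from_euler('xyz',s['ee_rot'],degrees=True).as_matrix()
    psi=np.degrees(np.arctan2(-R[1,2],-R[0,2]))
    print("t %.2f TCP %s yaw %.1f w %.1f F %s j6 %.0f"%(s['time_s'],s['ee_pos'].round(1),psi,s['gripper_width'],s['force'].round(1),s['qpos'][5]))
    return s,R
def tgt(x,y,z,yaw):
    s,R=show();a=np.radians(yaw);zt=np.array([-np.cos(a),-np.sin(a),0]);xt=np.array([0,0,-1.]);Rt=np.c_[xt,np.cross(zt,xt),zt]
    o=R.T@(np.array([x,y,z])-s['ee_pos']);r=Ro.from_matrix(R.T@Rt).as_rotvec(degrees=True)
    print("offset",o.round(1),"rot",r.round(1),"rows>=",round(max(np.linalg.norm(o)/41.7,np.linalg.norm(r)/7.16),1))
if __name__=="__main__": tgt(*map(float,sys.argv[1:5]))
E
python3 go.py 400 385 200 0
python3 -m handwheel '{"gripper":[0,0,0,0,0],"offset":[[0,-35,-23],[0,-70,-46],[0,-105,-69],[0,-140,-92],[0,-172,-115]],"rot":[[6,0,0],[12,0,0],[18,0,0],[22.4,0,0],[22.4,0,0]]}' 20
python3 go.py 400 385 200 0
```

```text
t 0.15 TCP [ 220.5 -530.6  213.3] yaw 22.6 w 91.0 F [0.1 0.1 0.8] j6 -1
offset [  14.4 -776.7 -517.1] rot [22.6  0.   0.1] rows>= 22.4
time_s: 0.57
ee_pos: [260.4, -325.8, 213.6]
ee_rot: [-68.3, 90.0, 111.7]
force: [1.2, -0.1, 0.7]
gripper_width: 90.8
t 0.57 TCP [ 260.4 -325.8  213.6] yaw -0.0 w 90.8 F [ 1.2 -0.1  0.7] j6 37
offset [  14.1 -710.9 -139. ] rot [-0.  0.  0.] rows>= 17.4
```

```bash
python3 -m handwheel '{"gripper":[0,0,0,0,0],"offset":[[0,-700,-139],[0,-700,-139],[0,-700,-139],[0,-700,-139],[0,-700,-139]],"rot":[[0,0,0],[0,0,0],[0,0,0],[0,0,0],[0,0,0]]}'
python3 - <<'E'
from go import *
s,R=show();f=grab_frame("wrist");cv2.imwrite("pics/w1.png",f[:,:,::-1]);np.save("w1.npy",s['ee_pos']);tgt(400,385,200,0)
E
```

```text
time_s: 0.98
ee_pos: [300.4, -121.7, 214.0]
ee_rot: [161.3, 90.0, -18.6]
force: [0.4, -0.2, 0.3]
gripper_width: 91.2
t 0.98 TCP [ 300.4 -121.7  214. ] yaw 0.1 w 91.2 F [ 0.4 -0.2  0.3] j6 66
t 1.03 TCP [ 301.2 -114.3  213.8] yaw 0.6 w 91.1 F [-0.7  3.4 -0. ] j6 66
offset [  17.1 -498.1 -104.1] rot [ 0.6 -0.   0.4] rows>= 12.2
```

View pics/w1.png

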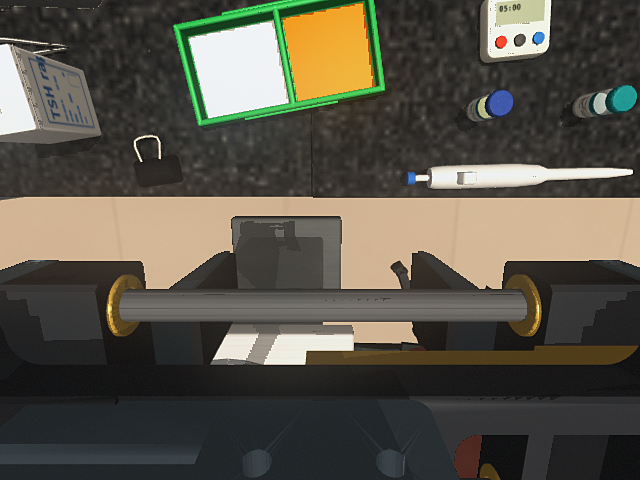

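The wrist view shows the tray at (280,60), the clip at (155,160), the blue vial at (498,103) and the teal vial at (620,100), all matching the top view. The pose was still settling, so I don't measure from this one. Moving on to the bottle.

```bash
python3 -m handwheel '{"gripper":[0,0,0,0,0],"offset":[[0,-490,-60],[0,-490,-60],[0,-490,-60],[0,-490,-60],[0,-490,-60]],"rot":[[0,0,0],[0,0,0],[0,0,0],[0,0,0],[0,0,0]]}'
python3 -m handwheel '{"gripper":[0,0,0,0,0],"offset":[[0,-290,-50],[0,-290,-50],[0,-290,-50],[0,-290,-50],[0,-290,-50]],"rot":[[0,0,0],[0,0,0],[0,0,0],[0,0,0],[0,0,0]]}'
python3 go.py 340 385 200 0
```

```text
time_s: 1.45
ee_pos: [325.2, 85.0, 214.1]
ee_rot: [172.3, 89.9, -7.5]
force: [1.6, 0.3, 0.3]
gripper_width: 91.4
time_s: 1.87
ee_pos: [360.2, 290.7, 213.7]
ee_rot: [92.2, 90.0, -87.5]
force: [0.9, -0.5, 1.2]
gripper_width: 91.3
t 1.87 TCP [360.2 290.7 213.7] yaw 0.2 w 91.3 F [ 0.9 -0.5  1.2] j6 127
offset [ 13.7 -94.4  19.8] rot [ 0.2 -0.  -0. ] rows>= 2.3
```

```bash
python3 -m handwheel '{"gripper":[0,0,0,0,0],"offset":[[0,-40,15],[0,-60,25],[0,-60,25],[0,-60,25],[0,-60,25]],"rot":[[0,0,0],[0,0,0],[0,0,0],[0,0,0],[0,0,0]]}'
python3 - <<'E'
from go import *
import json
s,R=show();f=grab_frame("wrist");cv2.imwrite("pics/w2.png",f[:,:,::-1])
json.dump({k:list(s[k]) for k in('ee_pos','ee_rot')},open("w2.json","w"))
print(proj("wrist",[[406,385,90],[415,262,40],[413.5,148.7,88]],s).round())
E
```

```text
time_s: 2.28
ee_pos: [335.3, 347.8, 213.6]
ee_rot: [75.0, 89.9, -104.9]
force: [0.3, -0.4, -0.3]
gripper_width: 91.2
t 2.28 TCP [335.3 347.8 213.6] yaw 0.2 w 91.2 F [ 0.3 -0.4 -0.3] j6 135
[[280. 148.]
 [413. 140.]
 [564. 139.]]
```

View pics/w2.png

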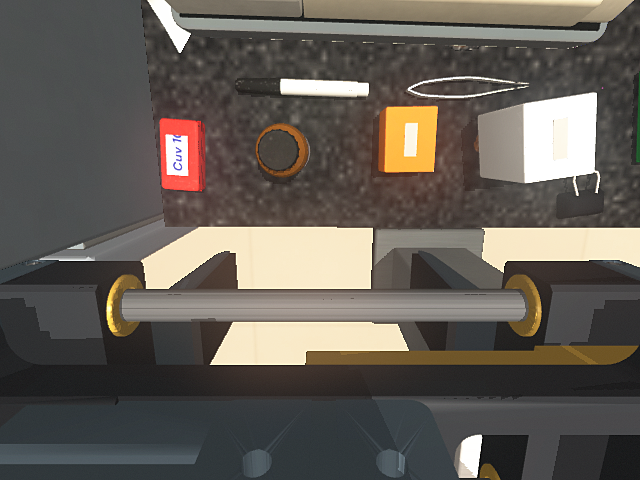

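The cap at (280,150), the orange box at (410,139) and the white top at (560,139) land where predicted. I measure them more precisely here.

```bash
cat > mw.py <<'E'
from h import *
import json
S=4
def load(k): return cv2.imread(f"pics/{k}.png"),json.load(open(f"{k}.json"))
def rect(k,name,lo,hi,box,z,cir=False):
    f,s=load(k)
    hs=cv2.cvtColor(cv2.resize(f,None,fx=S,fy=S,interpolation=cv2.INTER_CUBIC),cv2.COLOR_BGR2HSV)
    u0,v0,u1,v1=[S*b for b in box];m=np.zeros(hs.shape[:2],np.uint8);m[v0:v1,u0:u1]=cv2.inRange(hs[v0:v1,u0:u1],np.array(lo),np.array(hi))
    m=cv2.morphologyEx(m,cv2.MORPH_OPEN,np.ones((9,9),np.uint8))
    c=max(cv2.findContours(m,cv2.RETR_EXTERNAL,cv2.CHAIN_APPROX_NONE)[0],key=cv2.contourArea)[:,0]
    P=ray("wrist",(c+.5)/S-.5,z,s)[:,:2].astype(np.float32);c,wh,a=cv2.minAreaRect(P);M=cv2.moments(P)
    print(name,np.round(c,1),np.round(wh,1),round(a,1),"cen",round(M['m10']/M['m00'],1),round(M['m01']/M['m00'],1))
E
python3 - <<'E'
from mw import *
rect("w2","cap",(0,0,0),(180,90,75),(255,125,305,175),90)
rect("w2","orange",(5,150,235),(25,255,255),(370,100,440,176),40)
rect("w2","white",(0,0,225),(180,40,255),(505,85,605,190),88)
E
```

```text
cap [405.9 384.3] [24.8 28.9] 0.8 cen 407.4 384.0
orange [415.3 264.9] [60.8 49.1] 0.9 cen 415.3 264.9
white [414.  152.7] [65.1 58.9] 8.7 cen 414.1 152.8
```

```bash
python3 go.py 407 384.5 120 0
python3 -m handwheel '{"gripper":[0,0,0,0,0],"offset":[[15,-18,-36],[40,-36,-70],[75,-36.5,-72],[94,-36.5,-72],[94,-36.5,-72]],"rot":[[0,0,0],[0,0,0],[0,0,0],[0,0,0],[0,0,0]]}'
python3 go.py 407 384.5 35 0
```

```text
t 2.33 TCP [335.5 347.5 213.8] yaw 0.1 w 91.4 F [-0.2 -0.2  0.2] j6 135
offset [ 93.7 -36.9 -71.6] rot [ 0.1  0.  -0.1] rows>= 3.0
time_s: 2.75
ee_pos: [405.8, 381.6, 115.3]
ee_rot: [43.8, 89.4, -136.2]
force: [-0.2, -0.9, 0.0]
gripper_width: 91.0
t 2.75 TCP [405.8 381.6 115.3] yaw 0.0 w 91.0 F [-0.2 -0.9  0. ] j6 132
offset [80.3 -3.4 -1.8] rot [ 0.   0.4 -0.4] rows>= 1.9
```

```bash
python3 -m handwheel '{"gripper":[0,0,0,0,0],"offset":[[35,0,0],[65,0,0],[84,0,0],[84,0,0],[84,0,0]],"rot":[[0,0,0],[0,0,0],[0,0,0],[0,0,0],[0,0,0]]}'
python3 -m handwheel '{"gripper":[0.6,0.6,0.6,0.6,0.6],"offset":[[0,0,0],[0,0,0],[0,0,0],[0,0,0],[0,0,0]],"rot":[[0,0,0],[0,0,0],[0,0,0],[0,0,0],[0,0,0]]}' 20
python3 go.py 407 384.5 35 0
```

```text
time_s: 3.17
ee_pos: [407.7, 384.8, 36.9]
ee_rot: [-163.5, 90.0, 16.7]
force: [0.4, 1.1, -0.2]
gripper_width: 91.1
time_s: 3.58
ee_pos: [407.4, 385.6, 36.7]
ee_rot: [-141.3, 89.9, 38.9]
force: [0.2, -0.3, -0.4]
gripper_width: 60.8
t 3.58 TCP [407.4 385.6  36.7] yaw 0.2 w 60.8 F [ 0.2 -0.3 -0.4] j6 132
offset [1.7 1.1 0.4] rot [ 0.2 -0.1  0.1] rows>= 0.1
```

```bash
python3 -m handwheel '{"gripper":[0.6,0.6,0.6,0.6,0.6],"offset":[[0,0,0],[0,0,0],[0,0,0],[0,0,0],[0,0,0]],"rot":[[0,0,0],[0,0,0],[0,0,0],[0,0,0],[0,0,0]]}' 20
python3 go.py 407 384.5 35 0
```

```text
time_s: 4.0
ee_pos: [407.2, 385.5, 36.1]
ee_rot: [-142.2, 90.0, 38.0]
force: [-0.3, 0.7, 2.9]
gripper_width: 47.4
t 4.00 TCP [407.2 385.5  36.1] yaw 0.2 w 47.4 F [-0.3  0.7  2.9] j6 132
offset [1.1 1.  0.2] rot [ 0.2 -0.   0. ] rows>= 0.0
```

```bash
python3 -m handwheel '{"gripper":[0.6,0.6,0.6,0.6,0.6],"offset":[[-10,0,0],[-40,0,0],[-80,20,8],[-115,50,10],[-145,90,10]],"rot":[[0,0,0],[0,0,0],[0,0,0],[0,0,0],[0,0,0]]}' 20
python3 -m handwheel '{"gripper":[0.6,0.6,0.6,0.6,0.6],"offset":[[0,40,0],[0,80,0],[0,120,0],[0,160,0],[0,200,0]],"rot":[[0,0,0],[0,0,0],[0,0,0],[0,0,0],[0,0,0]]}'
python3 go.py 619 -37 60 0
```

```text
time_s: 4.42
ee_pos: [397.5, 308.4, 173.3]
ee_rot: [-140.5, 89.9, 39.8]
force: [1.1, -0.8, -0.3]
gripper_width: 47.7
time_s: 4.83
ee_pos: [397.3, 106.2, 171.3]
ee_rot: [162.2, 90.0, -17.5]
force: [1.4, -1.2, -1.4]
gripper_width: 47.8
t 4.83 TCP [397.3 106.2 171.3] yaw 0.2 w 47.8 F [ 1.4 -1.2 -1.4] j6 103
offset [ 111.4  143.9 -221.1] rot [ 0.2 -0.  -0. ] rows>= 6.9
```

```bash
python3 -m handwheel '{"gripper":[0.6,0.6,0.6,0.6,0.6],"offset":[[0,40,0],[0,80,0],[0,120,0],[0,144,-20],[0,144,-60]],"rot":[[0,0,0],[0,0,0],[0,0,0],[0,0,0],[0,0,0]]}'
python3 -m handwheel '{"gripper":[0.6,0.6,0.6,0.6,0.6],"offset":[[0,0,-30],[0,0,-60],[0,0,-60],[0,0,-60],[0,0,-60]],"rot":[[0,0,0],[0,0,0],[0,0,0],[0,0,0],[0,0,0]]}'
python3 - <<'E'
from go import *
import json
s,R=show();f=grab_frame("wrist");cv2.imwrite("pics/w3.png",f[:,:,::-1])
json.dump({k:list(s[k]) for k in('ee_pos','ee_rot')},open("w3.json","w"))
tgt(619,-37,120,0)
E
```

```text
time_s: 5.25
ee_pos: [454.9, -40.2, 171.3]
ee_rot: [32.7, 89.8, -147.4]
force: [0.1, 0.1, -0.3]
gripper_width: 47.6
time_s: 5.67
ee_pos: [517.2, -35.6, 170.5]
ee_rot: [-0.8, 89.9, 179.4]
force: [-0.9, 0.4, -1.9]
gripper_width: 47.6
t 5.67 TCP [517.2 -35.6 170.5] yaw 0.2 w 47.6 F [-0.9  0.4 -1.9] j6 85
t 5.72 TCP [517.  -35.6 170.7] yaw 0.2 w 47.5 F [ 1.6 -0.5 -1.1] j6 85
offset [  50.5    1.7 -102.1] rot [ 0.2  0.1 -0. ] rows>= 2.7
```

View pics/w3.png

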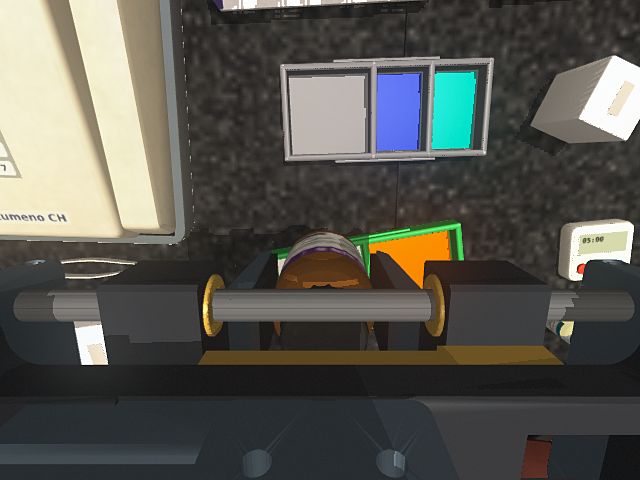

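The tote is clear: its rim corners are near (282,66), (493,59), (488,154) and (287,160), with the large bay centred near (328,115).

Run:
```python
from mw import *
f,s=load("w3")
c=ray("wrist",[[282,66],[493,59],[488,154],[287,160]],22,s)[:,:2];print(c.round(1),c.mean(0).round(1),np.linalg.norm(c[1]-c[0]),np.linalg.norm(c[2]-c[1]))
rect("w3","blue",(105,100,100),(130,255,255),(372,65,430,160),4)
rect("w3","teal",(80,100,100),(98,255,255),(428,65,490,160),4)
cv2.imwrite("pics/c3.png",cv2.resize(f[45:175,270:505],None,fx=3.3,fy=3.3,interpolation=cv2.INTER_CUBIC))
```

```text
[[ 655.8    1. ]
 [ 661.7 -178.5]
 [ 583.3 -183.3]
 [ 577.5   -1.6]] [619.6 -90.6] 179.5175725314207 78.55285394351131
blue [ 620.6 -103.8] [67.4 40.4] 1.8 cen 620.6 -103.8
teal [ 622.2 -154.9] [67.5 38.1] 1.8 cen 622.2 -154.6
```

View pics/c3.png

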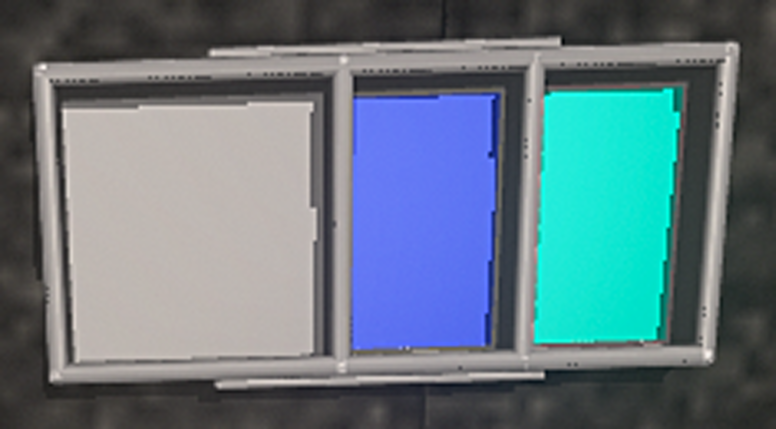

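```bash
python3 go.py 618.5 -38 60 0
python3 -m handwheel '{"gripper":[0.6,0.6,0.6,0.6,0.6],"offset":[[0,1,-40],[10,2.5,-80],[40,2.5,-101.5],[75,2.5,-101.5],[110,2.5,-101.5]],"rot":[[0,0,0],[0,0,0],[0,0,0],[0,0,0],[0,0,0]]}'
python3 -m handwheel '{"gripper":[0.6,0.6,0.6,0.6,0.6],"offset":[[0,0,0],[0,0,0],[0,0,0],[0,0,0],[0,0,0]],"rot":[[0,0,0],[0,0,0],[0,0,0],[0,0,0],[0,0,0]]}'
python3 go.py 618.5 -38 41 1.8
```

```text
t 5.72 TCP [517.  -35.6 170.7] yaw 0.2 w 47.5 F [ 1.6 -0.5 -1.1] j6 85
offset [ 110.5    2.7 -101.7] rot [ 0.2  0.1 -0. ] rows>= 3.6
time_s: 6.13
ee_pos: [620.5, -37.8, 60.4]
ee_rot: [171.2, 89.9, -8.7]
force: [-0.1, -0.4, -1.4]
gripper_width: 47.8
time_s: 6.55
ee_pos: [621.3, -38.0, 63.7]
ee_rot: [174.7, 89.7, -5.2]
force: [-0.4, 1.0, -0.5]
gripper_width: 47.6
t 6.55 TCP [621.3 -38.   63.7] yaw 0.2 w 47.6 F [-0.4  1.  -0.5] j6 85
offset [22.7 -0.1  2.9] rot [-1.6 -0.3 -0. ] rows>= 0.5
```

```bash
python3 -m handwheel '{"gripper":[0.6,0.6,0.6,0.6,0.6],"offset":[[6,0,2],[12,0,2],[17,0,2],[20,0,2],[20,0,2]],"rot":[[0,0,0],[0,0,0],[0,0,0],[0,0,0],[0,0,0]]}'
python3 -m handwheel '{"gripper":[0.6,0.6,0.6],"offset":[[0,0,0],[0,0,0],[0,0,0]],"rot":[[0,0,0],[0,0,0],[0,0,0]]}'
python3 go.py 618.5 -38 40 0
```

```text
time_s: 6.97
ee_pos: [617.6, -37.9, 40.2]
ee_rot: [-4.0, 89.9, 176.1]
force: [-0.6, -0.4, -0.5]
gripper_width: 48.1
time_s: 7.22
ee_pos: [617.9, -37.9, 40.6]
ee_rot: [21.6, 90.0, -158.3]
force: [0.0, 0.8, -0.3]
gripper_width: 47.8
t 7.22 TCP [617.9 -37.9  40.6] yaw 0.2 w 47.8 F [ 0.   0.8 -0.3] j6 85
offset [ 0.6  0.1 -0.6] rot [ 0.2  0.  -0. ] rows>= 0.0
```

```bash
python3 -m handwheel '{"gripper":[0.6,0.6,0.6],"offset":[[1,0,0],[1,0,0],[1,0,0]],"rot":[[0,0,0],[0,0,0],[0,0,0]]}'
python3 -m handwheel '{"gripper":[0.6,0.6,0.6],"offset":[[1,0,0],[1,0,0],[1,0,0]],"rot":[[0,0,0],[0,0,0],[0,0,0]]}'
```

```text
time_s: 7.47
ee_pos: [618.1, -38.0, 40.0]
ee_rot: [167.3, 90.0, -12.5]
force: [-0.1, 0.3, 0.9]
gripper_width: 47.8
time_s: 7.72
ee_pos: [618.2, -38.0, 40.0]
ee_rot: [170.3, 89.9, -9.5]
force: [-2.2, -1.0, 6.4]
gripper_width: 48.0
```

Contact is at 6 N, so I release and rise.

```bash
python3 -m handwheel '{"gripper":[0.4,0.25,0.25,0.25,0.25],"offset":[[0,0,0],[0,0,0],[0,0,0],[0,0,0],[0,0,0]],"rot":[[0,0,0],[0,0,0],[0,0,0],[0,0,0],[0,0,0]]}'
python3 -m handwheel '{"gripper":[0.25,0.25,0.25,0.25,0.25],"offset":[[-10,0,0],[-40,0,0],[-80,0,0],[-110,0,0],[-120,0,30]],"rot":[[0,0,0],[0,0,0],[0,0,0],[0,0,0],[0,0,0]]}'
python3 -m handwheel '{"gripper":[0.25,0.25,0.25,0.25,0.25],"offset":[[0,20,36],[0,40,72],[0,60,108],[0,72,120],[0,72,120]],"rot":[[0,0,0],[0,0,0],[0,0,0],[0,0,0],[0,0,0]]}'
python3 - <<'E'
from go import *
import json
s,R=show();f=grab_frame("wrist");cv2.imwrite("pics/w4.png",f[:,:,::-1])
json.dump({k:list(s[k]) for k in('ee_pos','ee_rot')},open("w4.json","w"))
E
```

```text
time_s: 8.13
ee_pos: [617.8, -37.9, 38.5]
ee_rot: [3.6, 90.0, -176.2]
force: [-0.0, 0.0, -0.5]
gripper_width: 68.1
time_s: 8.55
ee_pos: [595.3, -38.4, 165.0]
ee_rot: [175.6, 89.1, -4.2]
force: [2.0, -0.6, 0.9]
gripper_width: 68.5
time_s: 8.97
ee_pos: [465.0, -111.8, 159.7]
ee_rot: [53.6, 89.9, -126.4]
force: [0.9, -0.8, 0.6]
gripper_width: 68.6
t 8.97 TCP [ 465.  -111.8  159.7] yaw 0.0 w 68.6 F [ 0.9 -0.8  0.6] j6 75
```

View pics/w4.png

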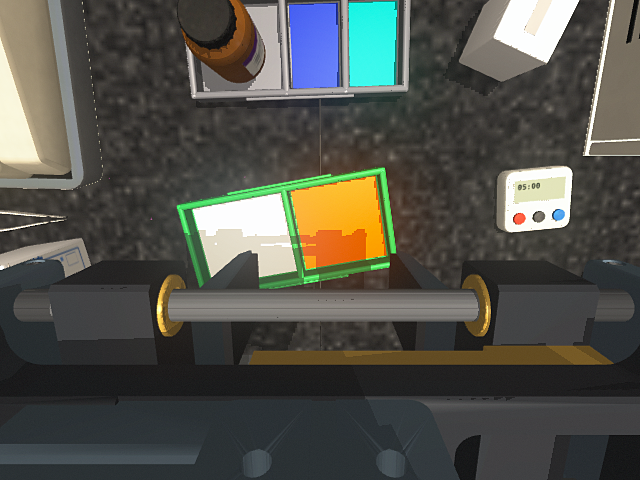

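The bottle stands in the large bay (cap at 207,20). Next I go to the vials.

```bash
python3 -m handwheel '{"gripper":[0.4,0.4,0.4,0.4,0.4],"offset":[[0,34,22],[0,68,44],[0,102,66],[0,136,88],[0,170,110]],"rot":[[4,0,0],[8,0,0],[12,0,0],[16,0,0],[20,0,0]]}'
python3 go.py 350 -340 160 -20
```

```text
time_s: 9.43
ee_pos: [359.4, -282.1, 159.4]
ee_rot: [174.5, 89.9, -25.4]
force: [0.3, 0.1, -0.9]
gripper_width: 54.8
t 9.43 TCP [ 359.4 -282.1  159.4] yaw -19.9 w 54.8 F [ 0.3  0.1 -0.9] j6 70
offset [ -0.6  57.6 -10.9] rot [ 0.1 -0.1 -0. ] rows>= 1.4
```

```bash
python3 -m handwheel '{"gripper":[0.4,0.4,0.4,0.4,0.4],"offset":[[0,35,0],[0,58,0],[0,58,0],[0,58,0],[0,58,0]],"rot":[[0,0,0],[0,0,0],[0,0,0],[0,0,0],[0,0,0]]}'
python3 - <<'E'
from go import *
import json
s,R=show();f=grab_frame("wrist");cv2.imwrite("pics/w5.png",f[:,:,::-1])
json.dump({k:list(s[k]) for k in('ee_pos','ee_rot')},open("w5.json","w"))
print(proj("wrist",[[411.3,-284.6,53],[415.6,-395.9,53]],s).round())
E
```

```text
time_s: 9.85
ee_pos: [340.0, -334.8, 158.8]
ee_rot: [-113.2, 90.0, 47.0]
force: [-0.1, -0.2, -0.5]
gripper_width: 54.9
t 9.85 TCP [ 340.  -334.8  158.8] yaw -19.8 w 54.9 F [-0.1 -0.2 -0.5] j6 64
[[234. 174.]
 [366. 119.]]
```

View pics/w5.png

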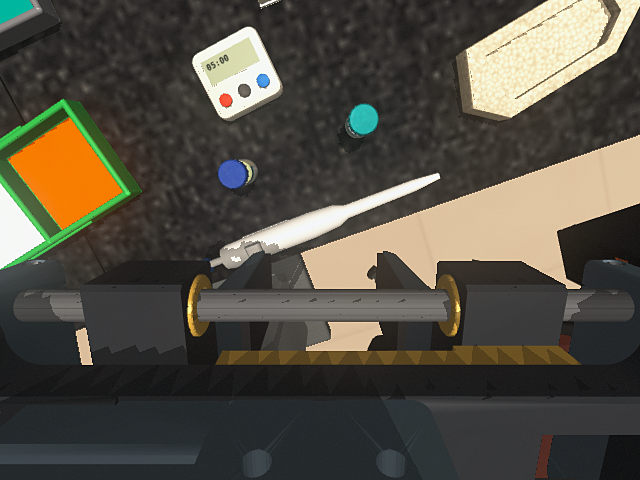

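The blue cap is at (234,174) and the teal cap at (363,119), both matching.

```bash
python3 - <<'E'
from mw import *
rect("w5","teal",(80,80,60),(98,255,255),(340,98,385,142),53)
rect("w5","blue",(105,80,60),(130,255,255),(215,155,250,192),53)
E
python3 go.py 414.5 -394.5 80 -20
```

```text
teal [ 416.  -393.8] [23.4 23.1] 70.2 cen 416.2 -393.9
blue [ 412.4 -283.2] [23.4 23. ] 67.4 cen 412.2 -283.1
t 9.90 TCP [ 339.9 -334.5  158.8] yaw -19.8 w 54.9 F [-0.1  0.6  0.4] j6 64
offset [ 78.8  31.3 -90.5] rot [ 0.2 -0.   0. ] rows>= 3.0
```

```bash
python3 -m handwheel '{"gripper":[0.4,0.4,0.4,0.4,0.4],"offset":[[0,12,-36],[15,26,-74],[45,32,-92],[78,32,-92],[78,32,-92]],"rot":[[0,0,0],[0,0,0],[0,0,0],[0,0,0],[0,0,0]]}'
python3 -m handwheel '{"gripper":[0.4,0.4,0.4,0.4,0.4],"offset":[[0,0,0],[25,0,0],[45,0,0],[55,0,0],[55,0,0]],"rot":[[0,0,0],[0,0,0],[0,0,0],[0,0,0],[0,0,0]]}'
python3 go.py 416 -394.5 23 -20
```

```text
time_s: 10.32
ee_pos: [413.2, -392.6, 74.9]
ee_rot: [-25.8, 89.3, 134.5]
force: [-0.8, 2.4, 0.3]
gripper_width: 54.7
time_s: 10.73
ee_pos: [414.3, -395.5, 25.8]
ee_rot: [-25.8, 89.9, 134.4]
force: [0.0, 0.5, -0.0]
gripper_width: 55.0
t 10.73 TCP [ 414.3 -395.5   25.8] yaw -19.8 w 55.0 F [ 0.   0.5 -0. ] j6 65
offset [ 2.8 -1.6 -1.3] rot [0.2 0.1 0. ] rows>= 0.1
```

```bash
python3 -m handwheel '{"gripper":[0.4,0.6,0.85,0.85,0.85],"offset":[[2,-1.5,-1.5],[2,-1.5,-1.5],[2,-1.5,-1.5],[2,-1.5,-1.5],[2,-1.5,-1.5]],"rot":[[0,0,0],[0,0,0],[0,0,0],[0,0,0],[0,0,0]]}' 8
python3 -m handwheel '{"gripper":[0.85,0.85,0.85,0.85],"offset":[[0,0,0],[0,0,0],[0,0,0],[0,0,0]],"rot":[[0,0,0],[0,0,0],[0,0,0],[0,0,0]]}' 8
python3 go.py 416 -394.5 150 -20
```

```text
time_s: 11.15
ee_pos: [416.9, -396.0, 24.7]
ee_rot: [153.7, 89.9, -46.2]
force: [0.4, 0.6, -0.8]
gripper_width: 30.6
time_s: 11.48
ee_pos: [416.8, -395.9, 24.2]
ee_rot: [159.2, 89.9, -40.7]
force: [0.3, -0.2, 3.3]
gripper_width: 24.2
t 11.48 TCP [ 416.8 -395.9   24.2] yaw -19.8 w 24.2 F [ 0.3 -0.2  3.3] j6 65
offset [-125.8   -1.     1.1] rot [ 0.2 -0.  -0. ] rows>= 3.0
```

```bash
python3 -m handwheel '{"gripper":[0.85,0.85,0.85,0.85,0.85],"offset":[[-15,0,0],[-50,0,0],[-90,-10,5],[-120,-35,16],[-130,-70,33]],"rot":[[0,0,0],[0,0,0],[0,0,0],[0,0,0],[0,0,0]]}' 12
python3 -m handwheel '{"gripper":[0.85,0.85,0.85,0.85,0.85],"offset":[[0,-36,15],[0,-72,30],[0,-108,46],[0,-135,60],[0,-150,66]],"rot":[[-5,0,0],[-10,0,0],[-15,0,0],[-20,0,0],[-20,0,0]]}'
python3 go.py 622 -157 60 0
```

```text
time_s: 11.9
ee_pos: [411.9, -321.7, 158.3]
ee_rot: [158.1, 89.4, -41.9]
force: [2.3, 0.3, 0.3]
gripper_width: 23.6
time_s: 12.32
ee_pos: [396.2, -151.9, 153.5]
ee_rot: [-38.8, 89.9, 141.6]
force: [-0.2, -0.7, 0.9]
gripper_width: 24.3
t 12.32 TCP [ 396.2 -151.9  153.5] yaw 0.4 w 24.3 F [-0.2 -0.7  0.9] j6 67
offset [  93.1    6.9 -225.9] rot [0.4 0.1 0.1] rows>= 5.9
```

```bash
python3 -m handwheel '{"gripper":[0.85,0.85,0.85,0.85,0.85],"offset":[[0,2,-41],[0,4,-82],[0,6,-123],[0,7,-164],[10,7,-205]],"rot":[[0.3,0,0],[0.3,0,0],[0.3,0,0],[0.3,0,0],[0.3,0,0]]}'
python3 -m handwheel '{"gripper":[0.85,0.85,0.85,0.85,0.85],"offset":[[20,0,-18],[50,0,-20],[80,0,-20],[80,0,-20],[80,0,-20]],"rot":[[0,0,0],[0,0,0],[0,0,0],[0,0,0],[0,0,0]]}'
python3 - <<'E'
from go import *
import json
s,R=show();f=grab_frame("wrist");cv2.imwrite("pics/w6.png",f[:,:,::-1])
tgt(622,-157,30,0)
E
```

```text
time_s: 12.73
ee_pos: [605.5, -161.8, 145.3]
ee_rot: [159.5, 89.8, -20.6]
force: [0.2, -0.1, 0.7]
gripper_width: 23.9
time_s: 13.15
ee_pos: [621.2, -161.2, 62.2]
ee_rot: [-14.1, 89.7, 165.8]
force: [1.3, -0.6, 0.3]
gripper_width: 24.3
t 13.15 TCP [ 621.2 -161.2   62.2] yaw -0.1 w 24.3 F [ 1.3 -0.6  0.3] j6 75
t 13.20 TCP [ 622.7 -161.7   64.4] yaw -0.1 w 23.8 F [ 0.8 -0.7  0.6] j6 75
offset [34.4 -4.7  0.7] rot [-0.1  0.  -0. ] rows>= 0.8
```

View pics/w6.png

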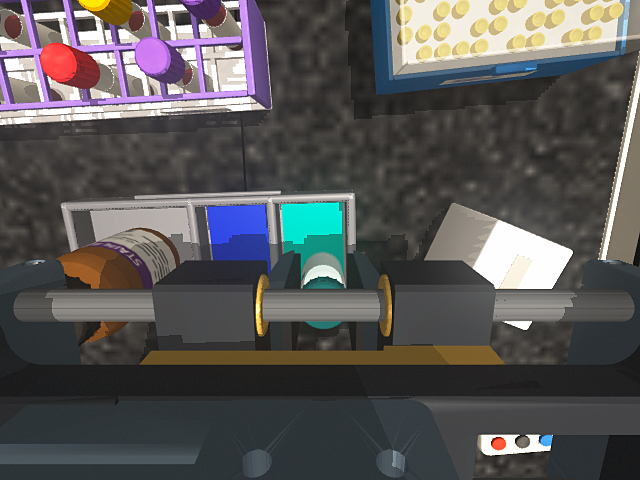

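Run:
```python
from h import *
# c2 nearest lower corner (462,167) ; top corner above (487,120)... check several
B=ray("top",[[310+462/4,180+166/4]],0)[0];print(B)
for z in(40,60,70,80,90): print(z,proj("top",[[B[0],B[1],z]]).round(1), ((proj("top",[[B[0],B[1],z]])-[310,180])*4).round())
```

```text
[ 592.42064039 -270.23062777    0.        ]
40 [[428.9 217.5]] [[476. 150.]]
60 [[430.7 215.5]] [[483. 142.]]
70 [[431.6 214.4]] [[486. 138.]]
80 [[432.5 213.3]] [[490. 133.]]
90 [[433.4 212.2]] [[494. 129.]]
```

Run:
```python
import cv2
f=cv2.imread("pics/top0.png")[185:228,405:447];cv2.imwrite("pics/c4.png",cv2.resize(f,None,fx=12,fy=12,interpolation=cv2.INTER_NEAREST))
```

```text
(no output)
```

View pics/c4.png

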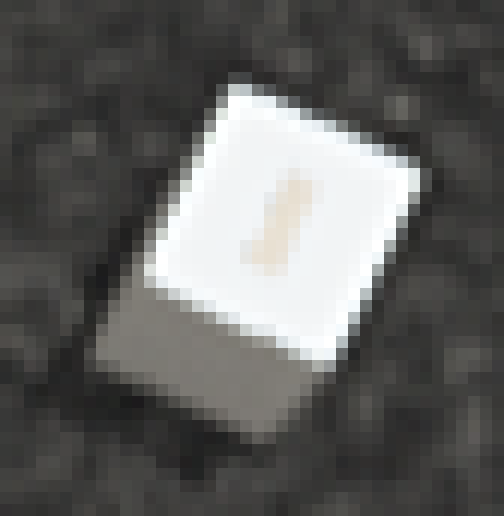

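The lookalike is about 70 mm tall, so the gripper body at about 107 mm clears it. Now I lower the teal vial.

```bash
python3 -m handwheel '{"gripper":[0.85,0.85,0.85,0.85,0.85],"offset":[[0,-4,0],[12,-4,0],[24,-4,0],[32,-4,0],[32,-4,0]],"rot":[[0,0,0],[0,0,0],[0,0,0],[0,0,0],[0,0,0]]}'
python3 -m handwheel '{"gripper":[0.85,0.85,0.85],"offset":[[0,0,0],[0,0,0],[0,0,0]],"rot":[[0,0,0],[0,0,0],[0,0,0]]}'
```

```text
time_s: 13.62
ee_pos: [620.8, -157.1, 29.6]
ee_rot: [-13.5, 89.8, 166.4]
force: [-0.7, 0.1, -0.3]
gripper_width: 23.9
time_s: 13.87
ee_pos: [623.0, -157.7, 32.3]
ee_rot: [161.6, 89.9, -18.6]
force: [0.9, 0.4, -0.0]
gripper_width: 24.0
```

```bash
python3 -m handwheel '{"gripper":[0.85,0.85,0.85,0.85],"offset":[[2,0,0],[3,0,0],[3,0,0],[3,0,0]],"rot":[[0,0,0],[0,0,0],[0,0,0],[0,0,0]]}'
python3 -m handwheel '{"gripper":[0.85,0.85,0.85],"offset":[[1,0,0],[1,0,0],[1,0,0]],"rot":[[0,0,0],[0,0,0],[0,0,0]]}'
```

```text
time_s: 14.2
ee_pos: [622.6, -157.6, 28.9]
ee_rot: [84.6, 90.0, -95.5]
force: [0.4, -0.1, -0.7]
gripper_width: 24.1
time_s: 14.45
ee_pos: [622.8, -157.6, 28.3]
ee_rot: [160.2, 90.0, -20.0]
force: [0.2, 0.7, 1.6]
gripper_width: 24.0
```

```bash
python3 -m handwheel '{"gripper":[0.85,0.85,0.72,0.56,0.56],"offset":[[0.7,0,0],[0.7,0,0],[0.7,0,0],[0.7,0,0],[0.7,0,0]],"rot":[[0,0,0],[0,0,0],[0,0,0],[0,0,0],[0,0,0]]}'
python3 -m handwheel '{"gripper":[0.56,0.56,0.56,0.56,0.56],"offset":[[-5,0,0],[-30,0,0],[-70,0,0],[-110,0,10],[-130,0,30]],"rot":[[0,0,0],[0,0,0],[0,0,0],[0,0,0],[0,0,0]]}'
python3 -m handwheel '{"gripper":[0.4,0.4,0.4,0.4,0.4],"offset":[[0,0,40],[0,0,80],[0,0,120],[0,20,156],[0,50,180]],"rot":[[0,0,0],[0,0,0],[0,0,0],[5,0,0],[10,0,0]]}'
python3 - <<'E'
from go import *
s,R=show();f=grab_frame("wrist");cv2.imwrite("pics/w7.png",f[:,:,::-1]);tgt(412.2,-284,80,-20)
E
```

```text
time_s: 14.87
ee_pos: [622.3, -157.6, 26.9]
ee_rot: [-0.1, 90.0, 179.8]
force: [0.2, 0.2, 0.1]
gripper_width: 35.7
time_s: 15.28
ee_pos: [596.1, -158.2, 162.1]
ee_rot: [165.0, 89.5, -15.1]
force: [-0.0, 0.0, 0.9]
gripper_width: 39.9
time_s: 15.7
ee_pos: [408.6, -205.0, 157.4]
ee_rot: [-22.8, 89.9, 147.0]
force: [0.2, -0.6, -0.1]
gripper_width: 54.8
t 15.70 TCP [ 408.6 -205.   157.4] yaw -10.2 w 54.8 F [ 0.2 -0.6 -0.1] j6 72
t 15.75 TCP [ 405.8 -210.8  157.6] yaw -10.6 w 54.8 F [-3.1 -3.  -0.2] j6 72
offset [ 77.8  70.4 -20.1] rot [ 9.4  0.2 -0.3] rows>= 2.6
```

View pics/w7.png

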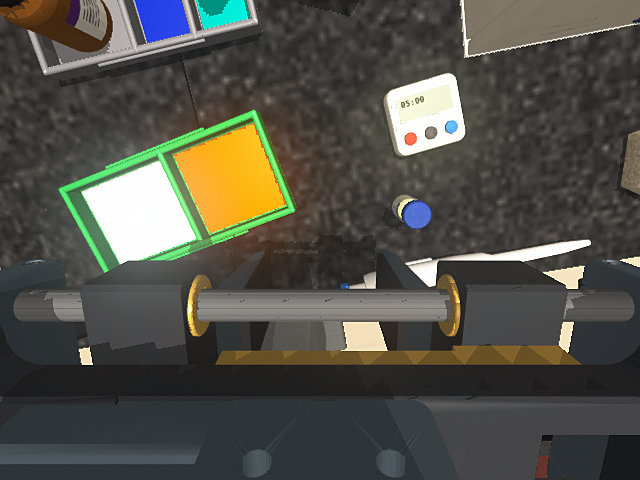

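The teal cap shows in its bay at (222,8) and the blue vial stands at (416,213). For the blue vial I take yaw +10, to keep the camera away from the centrifuge corner.

```bash
python3 go.py 412.3 -284 110 10
python3 -m handwheel '{"gripper":[0.4,0.4,0.4,0.4,0.4],"offset":[[10,24,-6],[20,46,-13],[35,70,-20],[48,70,-20],[48,70,-20]],"rot":[[-6,0,0],[-12,0,0],[-18,0,0],[-20.6,0,0],[-20.6,0,0]]}'
python3 -m handwheel '{"gripper":[0.4,0.4,0.4,0.4,0.4],"offset":[[0,0,0],[25,0,0],[50,0,0],[70,0,0],[70,0,0]],"rot":[[0,0,0],[0,0,0],[0,0,0],[0,0,0],[0,0,0]]}'
python3 go.py 412.3 -284 24 10
```

```text
t 15.75 TCP [ 405.8 -210.8  157.6] yaw -10.6 w 54.8 F [-3.1 -3.  -0.2] j6 72
offset [ 47.8  70.6 -20. ] rot [-20.6   0.3  -0.2] rows>= 2.9
time_s: 16.17
ee_pos: [418.5, -279.7, 107.0]
ee_rot: [-44.9, 89.7, 145.5]
force: [-0.7, 0.1, 0.2]
gripper_width: 54.6
time_s: 16.58
ee_pos: [418.1, -277.5, 37.1]
ee_rot: [-45.6, 89.7, 144.9]
force: [-0.8, 0.7, -0.3]
gripper_width: 54.8
t 16.58 TCP [ 418.1 -277.5   37.1] yaw 10.5 w 54.8 F [-0.8  0.7 -0.3] j6 45
offset [13.1  5.4  6.9] rot [0.5 0.2 0.2] rows>= 0.4
```

```bash
python3 -m handwheel '{"gripper":[0.4,0.4,0.4,0.4,0.4],"offset":[[0,5.4,7],[5,5.4,7],[13,5.4,7],[13,5.4,7],[13,5.4,7]],"rot":[[0.4,0,0],[0.4,0,0],[0.4,0,0],[0.4,0,0],[0.4,0,0]]}'
python3 - <<'E'
from go import *
tgt(412.3,-284,24,10)
f=grab_frame("wrist");cv2.imwrite("pics/w8.png",f[:,:,::-1])
E
```

```text
time_s: 17.0
ee_pos: [414.0, -286.1, 26.5]
ee_rot: [132.2, 90.0, -37.8]
force: [-0.1, -0.5, -0.7]
gripper_width: 54.4
t 17.00 TCP [ 414.  -286.1   26.5] yaw 10.1 w 54.4 F [-0.1 -0.5 -0.7] j6 44
offset [ 2.5 -2.4  1.3] rot [ 0.1 -0.  -0. ] rows>= 0.1
```

View pics/w8.png

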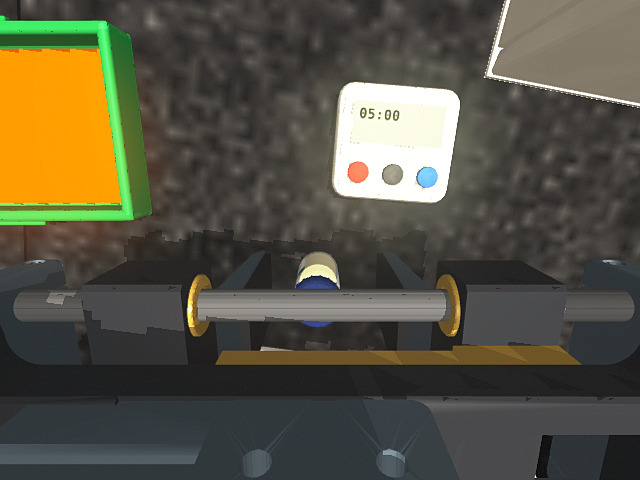

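The blue vial is between the fingers at (318,290), slightly left of centre as computed. I correct that and grip.

```bash
python3 -m handwheel '{"gripper":[0.4,0.4,0.6,0.85,0.85],"offset":[[2,-2.4,1],[2,-2.4,1],[2,-2.4,1],[2,-2.4,1],[2,-2.4,1]],"rot":[[0,0,0],[0,0,0],[0,0,0],[0,0,0],[0,0,0]]}' 12
python3 -m handwheel '{"gripper":[0.85,0.85,0.85,0.85,0.85],"offset":[[0,0,0],[0,0,0],[0,0,0],[0,0,0],[0,0,0]],"rot":[[0,0,0],[0,0,0],[0,0,0],[0,0,0],[0,0,0]]}' 12
python3 go.py 400 -108 155 0
```

```text
time_s: 17.47
ee_pos: [412.6, -283.9, 24.3]
ee_rot: [125.4, 90.0, -44.5]
force: [-0.2, 0.1, 0.2]
gripper_width: 37.8
time_s: 17.88
ee_pos: [412.6, -283.9, 24.3]
ee_rot: [116.5, 90.0, -53.4]
force: [-0.2, -0.1, 0.5]
gripper_width: 24.1
t 17.88 TCP [ 412.6 -283.9   24.3] yaw 10.1 w 24.1 F [-0.2 -0.1  0.5] j6 44
offset [-130.8 -175.4  -18.4] rot [10.1 -0.  -0. ] rows>= 5.3
```

```bash
python3 -m handwheel '{"gripper":[0.85,0.85,0.85,0.85,0.85],"offset":[[-15,0,0],[-50,0,0],[-90,-10,0],[-120,-40,-4],[-131,-78,-8]],"rot":[[0,0,0],[0,0,0],[3,0,0],[6,0,0],[10,0,0]]}' 12
python3 -m handwheel '{"gripper":[0.85,0.85,0.85,0.85,0.85],"offset":[[0,-36,0],[0,-70,-10],[0,-98,-36],[0,-98,-76],[0,-98,-116]],"rot":[[0,0,0],[0,0,0],[0,0,0],[0,0,0],[0,0,0]]}'
python3 go.py 620.5 -106 62 0
```

```text
time_s: 18.3
ee_pos: [409.6, -207.7, 159.5]
ee_rot: [150.0, 89.4, -30.2]
force: [0.1, -0.2, 0.5]
gripper_width: 23.7
time_s: 18.72
ee_pos: [523.2, -105.6, 155.8]
ee_rot: [160.0, 90.0, -19.7]
force: [0.1, -0.8, 0.1]
gripper_width: 24.2
t 18.72 TCP [ 523.2 -105.6  155.8] yaw 0.2 w 24.2 F [ 0.1 -0.8  0.1] j6 77
offset [ 93.8   0.8 -97.2] rot [ 0.2 -0.  -0. ] rows>= 3.2
```

```bash
python3 -m handwheel '{"gripper":[0.85,0.85,0.85,0.85,0.85],"offset":[[0,0.8,-40],[10,0.8,-80],[40,0.8,-97],[75,0.8,-97],[90,0.8,-97]],"rot":[[0,0,0],[0,0,0],[0,0,0],[0,0,0],[0,0,0]]}'
python3 -m handwheel '{"gripper":[0.85,0.85,0.85,0.85],"offset":[[0,0,0],[0,0,0],[0,0,0],[0,0,0]],"rot":[[0,0,0],[0,0,0],[0,0,0],[0,0,0]]}'
python3 - <<'E'
from go import *
tgt(620.5,-106,31,0)
f=grab_frame("wrist");cv2.imwrite("pics/w9.png",f[:,:,::-1])
E
```

```text
time_s: 19.13
ee_pos: [618.2, -107.6, 60.3]
ee_rot: [-9.8, 89.6, 170.3]
force: [-1.5, -0.5, -1.0]
gripper_width: 24.2
time_s: 19.47
ee_pos: [620.9, -108.6, 67.4]
ee_rot: [167.7, 89.8, -12.3]
force: [0.1, -0.1, -0.5]
gripper_width: 23.8
t 19.47 TCP [ 620.9 -108.6   67.4] yaw 0.1 w 23.8 F [ 0.1 -0.1 -0.5] j6 79
offset [36.4 -2.7  0.5] rot [ 0.1 -0.2 -0. ] rows>= 0.9
```

View pics/w9.png

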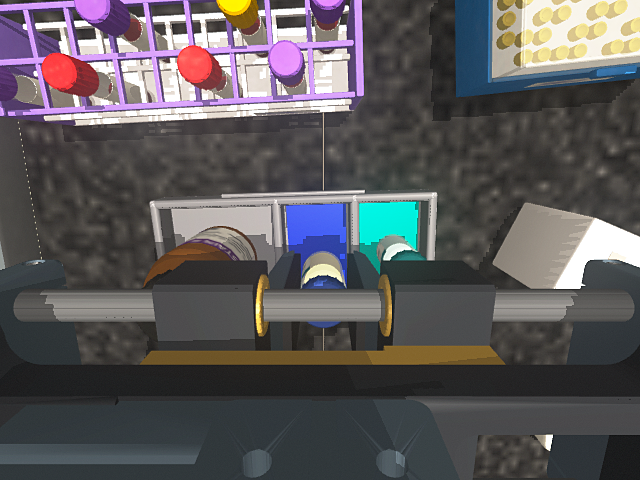

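The blue vial is over the blue bay (323,270) and the teal vial stands in its own. I lower it.

```bash
python3 -m handwheel '{"gripper":[0.85,0.85,0.85,0.85,0.85],"offset":[[8,-2.5,0],[18,-2.5,0],[28,-2.5,0],[34,-2.5,0],[34,-2.5,0]],"rot":[[0,0,0],[0,0,0],[0,0,0],[0,0,0],[0,0,0]]}'
python3 -m handwheel '{"gripper":[0.85,0.85,0.85,0.85],"offset":[[2,0,0],[3,0,0],[3,0,0],[3,0,0]],"rot":[[0,0,0],[0,0,0],[0,0,0],[0,0,0]]}'
```

```text
time_s: 19.93
ee_pos: [618.1, -105.5, 28.9]
ee_rot: [-9.4, 89.8, 170.7]
force: [0.1, 0.7, -0.4]
gripper_width: 23.7
time_s: 20.27
ee_pos: [619.9, -105.9, 28.5]
ee_rot: [161.4, 90.0, -18.5]
force: [-0.6, -0.6, 0.1]
gripper_width: 24.0
```

```bash
python3 -m handwheel '{"gripper":[0.85,0.85,0.85,0.85],"offset":[[1,0,0],[1,0,0],[1,0,0],[1,0,0]],"rot":[[0,0,0],[0,0,0],[0,0,0],[0,0,0]]}'
```

```text
time_s: 20.6
ee_pos: [620.3, -105.9, 28.2]
ee_rot: [169.5, 89.9, -10.4]
force: [-0.6, 1.0, 6.0]
gripper_width: 24.0
```

```bash
python3 -m handwheel '{"gripper":[0.85,0.75,0.62,0.62,0.62],"offset":[[0,0,0],[0,0,0],[0,0,0],[0,0,0],[0,0,0]],"rot":[[0,0,0],[0,0,0],[0,0,0],[0,0,0],[0,0,0]]}'
python3 -m handwheel '{"gripper":[0.62,0.62,0.62,0.62,0.62],"offset":[[-5,0,0],[-30,0,0],[-70,0,0],[-110,0,0],[-130,0,25]],"rot":[[0,0,0],[0,0,0],[0,0,0],[0,0,0],[0,0,0]]}'
python3 -m handwheel '{"gripper":[0,0,0,0,0],"offset":[[0,0,40],[0,-5,80],[0,-20,115],[0,-40,150],[0,-50,180]],"rot":[[0,0,0],[0,0,0],[0,0,0],[0,0,0],[0,0,0]]}'
python3 - <<'E'
from go import *
import json
s,R=show();f=grab_frame("wrist");cv2.imwrite("pics/w10.png",f[:,:,::-1]);tgt(320,60,214,0)
E
```

```text
time_s: 21.02
ee_pos: [619.2, -105.7, 26.7]
ee_rot: [-2.3, 89.9, 177.8]
force: [-0.6, 0.6, 0.4]
gripper_width: 34.2
time_s: 21.43
ee_pos: [600.3, -106.4, 162.2]
ee_rot: [170.1, 89.3, -9.8]
force: [1.1, -0.0, 1.4]
gripper_width: 34.6
time_s: 21.85
ee_pos: [411.6, -54.8, 157.1]
ee_rot: [-30.1, 89.9, 149.9]
force: [0.4, 0.5, 0.2]
gripper_width: 65.0
t 21.85 TCP [411.6 -54.8 157.1] yaw 0.0 w 65.0 F [0.4 0.5 0.2] j6 81
t 21.90 TCP [405.  -53.4 156.4] yaw 0.1 w 69.0 F [-6.9  0.8 -0.6] j6 81
offset [ -56.5 -113.6   85.3] rot [0.1 0.5 0.1] rows>= 3.7
```

View pics/w10.png

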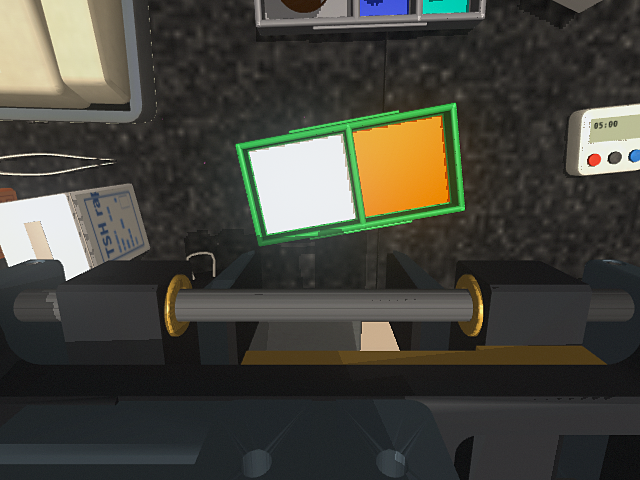

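The tray is fully in view, rim corners near (237,145), (456,104), (464,209) and (260,244). I settle, then measure it.

```bash
python3 -m handwheel '{"gripper":[0,0,0,0,0],"offset":[[-10,-10,0],[-20,-20,0],[-20,-20,0],[-20,-20,0],[-20,-20,0]],"rot":[[0,0,0],[0,0,0],[0,0,0],[0,0,0],[0,0,0]]}'
python3 - <<'E'
from go import *
import json
s,R=show();f=grab_frame("wrist");cv2.imwrite("pics/w11.png",f[:,:,::-1])
json.dump({k:list(s[k]) for k in('ee_pos','ee_rot')},open("w11.json","w"))
E
```

```text
time_s: 22.32
ee_pos: [414.5, -36.3, 176.8]
ee_rot: [33.1, 90.0, -146.8]
force: [-0.2, 0.1, 0.1]
gripper_width: 91.4
t 22.32 TCP [414.5 -36.3 176.8] yaw 0.1 w 91.4 F [-0.2  0.1  0.1] j6 83
```

View pics/w11.png

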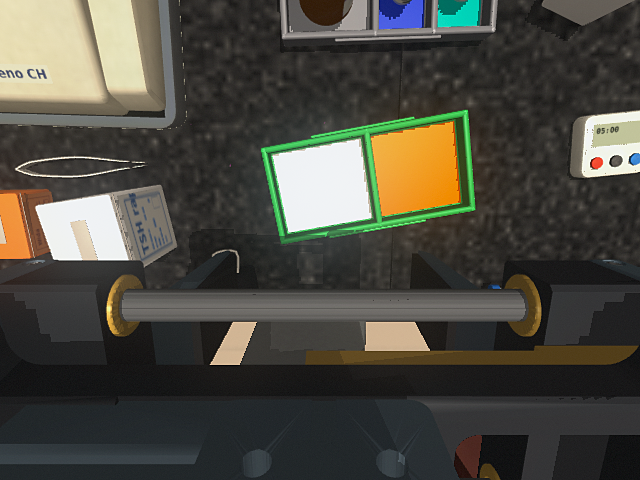

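Run:
```python
from mw import *
f,s=load("w11")
c=ray("wrist",[[262,149],[468,111],[474,209],[282,242]],22,s)[:,:2];print(c.round(1),c.mean(0).round(1),np.linalg.norm(c[1]-c[0]),np.linalg.norm(c[2]-c[1]),np.degrees(np.arctan2(*(c[0]-c[1])[:2])))
rect("w11","wbay",(0,0,200),(180,40,255),(265,130,375,240),4)
rect("w11","obay",(8,120,150),(25,255,255),(368,115,468,225),4)
f=f[100:250,250:485];cv2.imwrite("pics/c5.png",cv2.resize(f,None,fx=3.3,fy=3.3))
```

```text
[[ 484.8   21. ]
 [ 518.1 -165. ]
 [ 429.5 -179.6]
 [ 396.7    5. ]] [457.3 -79.7] 188.9430778977735 89.74397602644149 -10.131012639226018
wbay [449.1 -34.8] [79.1 86.6] 10.3 cen 448.9 -34.5
obay [ 465.6 -126.7] [79.2 80.4] 10.2 cen 465.7 -126.7
```

View pics/c5.png

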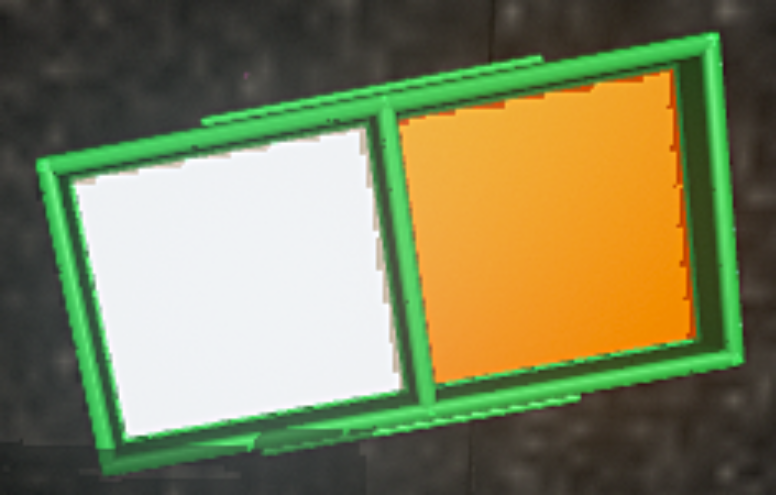

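Both views agree. The tray yaw is 10.2°, the white bay centre is (449,-36) and the orange bay centre is (466,-127). Next is the white carton at (414,151), yaw 8.5.

```bash
python3 -m handwheel '{"gripper":[0,0,0,0,0],"offset":[[0,-40,0],[0,-80,0],[0,-120,0],[0,-160,0],[0,-187,0]],"rot":[[-3,0,0],[-6,0,0],[-8.5,0,0],[-8.5,0,0],[-8.5,0,0]]}'
python3 -m handwheel '{"gripper":[0,0,0,0],"offset":[[20,0,0],[50,0,0],[60,0,0],[60,0,0]],"rot":[[0,0,0],[0,0,0],[0,0,0],[0,0,0]]}'
python3 - <<'E'
from go import *
import json
s,R=show();f=grab_frame("wrist");cv2.imwrite("pics/w12.png",f[:,:,::-1])
json.dump({k:list(s[k]) for k in('ee_pos','ee_rot')},open("w12.json","w"))
tgt(414,151.5,37,8.5)
print(proj("wrist",[[414,151.5,88]],s))
E
```

```text
time_s: 22.78
ee_pos: [414.2, 153.3, 176.5]
ee_rot: [-26.1, 89.9, 162.5]
force: [0.8, -0.1, -0.2]
gripper_width: 91.1
time_s: 23.12
ee_pos: [412.1, 150.1, 114.0]
ee_rot: [11.9, 89.6, -159.5]
force: [0.2, 0.0, 0.7]
gripper_width: 91.2
t 23.12 TCP [412.1 150.1 114. ] yaw 8.6 w 91.2 F [0.2 0.  0.7] j6 100
t 23.17 TCP [413.5 150.4 115.7] yaw 8.5 w 91.2 F [ 0.2 -0.1  0.4] j6 100
offset [78.7 -1.1 -1. ] rot [ 0.   0.2 -0.1] rows>= 1.9
[[322.68080602 262.76779982]]
```

View pics/w12.png

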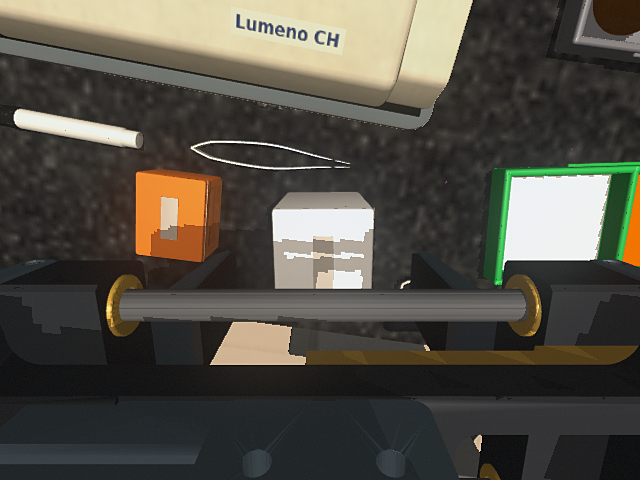

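The carton top is centred at column 323 and its edges line up with the jaws. I descend.

```bash
python3 -m handwheel '{"gripper":[0,0,0,0,0],"offset":[[20,0,0],[50,0,0],[70,0,0],[78,0,0],[78,0,0]],"rot":[[0,0,0],[0,0,0],[0,0,0],[0,0,0],[0,0,0]]}'
python3 -m handwheel '{"gripper":[0.2,0.3,0.45,0.45,0.45],"offset":[[0,0,0],[0,0,0],[0,0,0],[0,0,0],[0,0,0]],"rot":[[0,0,0],[0,0,0],[0,0,0],[0,0,0],[0,0,0]]}' 20
python3 -m handwheel '{"gripper":[0.45,0.45,0.45],"offset":[[0,0,0],[0,0,0],[0,0,0]],"rot":[[0,0,0],[0,0,0],[0,0,0]]}' 20
```

```text
time_s: 23.58
ee_pos: [414.0, 150.5, 38.4]
ee_rot: [12.7, 89.9, -158.8]
force: [-0.7, 0.1, -0.2]
gripper_width: 91.2
time_s: 24.0
ee_pos: [414.9, 151.2, 39.9]
ee_rot: [-173.7, 89.9, 14.8]
force: [0.4, 0.2, -0.2]
gripper_width: 60.8
time_s: 24.25
ee_pos: [414.9, 151.1, 39.9]
ee_rot: [-177.0, 89.9, 11.6]
force: [-1.1, -1.1, 6.1]
gripper_width: 60.0
```

```bash
python3 -m handwheel '{"gripper":[0.45,0.45,0.45,0.45,0.45],"offset":[[-15,0,0],[-45,0,0],[-65,20,0],[-70,55,0],[-70,90,-2]],"rot":[[0,0,0],[0,0,0],[0,0,0],[0,0,0],[0,0,0]]}' 20
python3 -m handwheel '{"gripper":[0.45,0.45,0.45,0.45,0.45],"offset":[[0,36,-1],[0,72,-3],[0,95,-4],[0,99.8,-4.4],[0,99.8,-4.4]],"rot":[[-1.7,0,0],[-1.7,0,0],[-1.7,0,0],[-1.7,0,0],[-1.7,0,0]]}'
python3 - <<'E'
from go import *
s,R=show();f=grab_frame("wrist");cv2.imwrite("pics/w13.png",f[:,:,::-1]);tgt(449.3,-35.7,60,10.2)
E
```

```text
time_s: 24.67
ee_pos: [430.7, 62.1, 111.0]
ee_rot: [177.6, 89.8, 6.3]
force: [0.9, 0.7, -2.1]
gripper_width: 59.8
time_s: 25.08
ee_pos: [448.9, -36.8, 109.0]
ee_rot: [-25.6, 90.0, 164.5]
force: [-0.2, 0.3, -1.2]
gripper_width: 60.1
t 25.08 TCP [448.9 -36.8 109. ] yaw 10.1 w 60.1 F [-0.2  0.3 -1.2] j6 74
t 25.13 TCP [448.5 -35.7 108.9] yaw 10.2 w 60.0 F [ 0.  -0.6 -1.5] j6 74
offset [48.9  0.2 -0.8] rot [-0.  0.  0.] rows>= 1.2
```

View pics/w13.png

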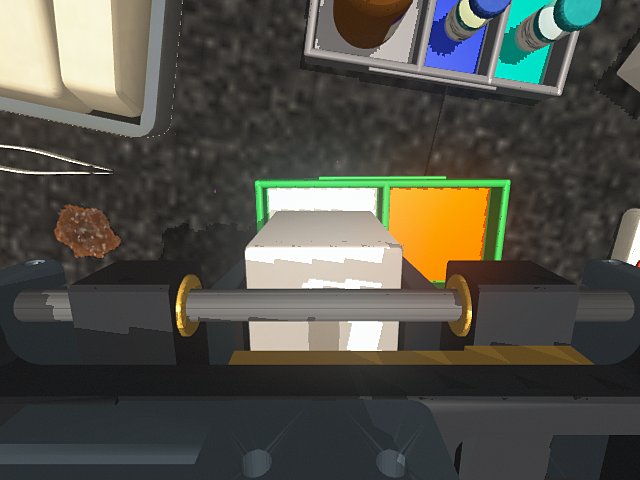

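The carton sits over the white bay (carton columns about 272–375, bay about 266–380), and the bottle and vials stand. The brown patch at (87,232) is on the worktop where the carton stood. I lower the carton.

```bash
python3 -m handwheel '{"gripper":[0.45,0.45,0.45,0.45,0.45],"offset":[[15,0,-0.8],[35,0,-0.8],[52,0,-0.8],[60,0,-0.8],[60,0,-0.8]],"rot":[[0,0,0],[0,0,0],[0,0,0],[0,0,0],[0,0,0]]}'
python3 -m handwheel '{"gripper":[0.45,0.45,0.45,0.45],"offset":[[2,0,0],[4,0,0],[4,0,0],[4,0,0]],"rot":[[0,0,0],[0,0,0],[0,0,0],[0,0,0]]}'
python3 go.py 449.3 -35.7 44 10.2
```

```text
time_s: 25.55
ee_pos: [448.0, -34.2, 47.6]
ee_rot: [-19.0, 89.7, 171.4]
force: [-0.1, -0.1, -1.0]
gripper_width: 59.8
time_s: 25.88
ee_pos: [450.2, -35.5, 45.8]
ee_rot: [162.3, 89.9, -7.4]
force: [-0.6, 0.6, -1.2]
gripper_width: 60.1
t 25.88 TCP [450.2 -35.5  45.8] yaw 10.3 w 60.1 F [-0.6  0.6 -1.2] j6 74
offset [1.8 0.  0.9] rot [ 0.1 -0.1 -0. ] rows>= 0.0
```

```bash
python3 -m handwheel '{"gripper":[0.45,0.45,0.45,0.45],"offset":[[1,0,0.5],[1.6,0,0.5],[1.6,0,0.5],[1.6,0,0.5]],"rot":[[0,0,0],[0,0,0],[0,0,0],[0,0,0]]}'
python3 -m handwheel '{"gripper":[0.45,0.45,0.45],"offset":[[1,0,0],[1,0,0],[1,0,0]],"rot":[[0,0,0],[0,0,0],[0,0,0]]}'
```

```text
time_s: 26.22
ee_pos: [449.4, -35.7, 43.9]
ee_rot: [159.9, 90.0, -9.9]
force: [0.4, 0.7, 1.9]
gripper_width: 60.1
time_s: 26.47
ee_pos: [449.4, -35.7, 43.9]
ee_rot: [157.8, 90.0, -11.9]
force: [-3.4, -0.3, 12.9]
gripper_width: 59.7
```

```bash
python3 -m handwheel '{"gripper":[0.3,0.15,0.15,0.15,0.15],"offset":[[-0.5,0,0],[-0.5,0,0],[-0.5,0,0],[-0.5,0,0],[-0.5,0,0]],"rot":[[0,0,0],[0,0,0],[0,0,0],[0,0,0],[0,0,0]]}'
python3 -m handwheel '{"gripper":[0.15,0.15,0.15,0.15,0.15],"offset":[[-10,0,0],[-45,0,0],[-85,0,0],[-120,0,0],[-130,-20,10]],"rot":[[0,0,0],[0,0,0],[0,0,0],[0,0,0],[0,0,0]]}'
python3 -m handwheel '{"gripper":[0.15,0.15,0.15,0.15,0.15],"offset":[[0,-40,0],[0,-80,0],[0,-120,0],[0,-160,0],[0,-200,0]],"rot":[[3,0,0],[6,0,0],[9,0,0],[9,0,0],[9,0,0]]}'
python3 go.py 410 263.5 110 1
```

```text
time_s: 26.88
ee_pos: [449.2, -35.7, 42.9]
ee_rot: [-3.5, 90.0, -173.2]
force: [0.3, -0.2, 0.0]
gripper_width: 77.3
time_s: 27.3
ee_pos: [441.2, -19.4, 178.3]
ee_rot: [160.7, 89.3, -9.1]
force: [0.8, -0.0, 0.6]
gripper_width: 78.0
time_s: 27.72
ee_pos: [399.4, 180.7, 173.1]
ee_rot: [172.6, 90.0, -6.2]
force: [-0.1, -1.0, -0.0]
gripper_width: 77.7
t 27.72 TCP [399.4 180.7 173.1] yaw 1.2 w 77.7 F [-0.1 -1.  -0. ] j6 112
offset [ 63.1 -82.6 -12.3] rot [ 0.2 -0.  -0. ] rows>= 2.5
```

```bash
python3 -m handwheel '{"gripper":[0.15,0.15,0.15,0.15,0.15],"offset":[[5,-36,-6],[30,-70,-12],[60,-83,-13],[75,-83,-13],[75,-83,-13]],"rot":[[0,0,0],[0,0,0],[0,0,0],[0,0,0],[0,0,0]]}'
python3 -m handwheel '{"gripper":[0.15,0.15,0.15,0.15],"offset":[[0,0,0],[0,0,0],[0,0,0],[0,0,0]],"rot":[[0,0,0],[0,0,0],[0,0,0],[0,0,0]]}'
python3 - <<'E'
from go import *
import json
s,R=show();f=grab_frame("wrist");cv2.imwrite("pics/w14.png",f[:,:,::-1])
json.dump({k:list(s[k]) for k in('ee_pos','ee_rot')},open("w14.json","w"))
tgt(415,263.5,22,1);print(proj("wrist",[[415,263.5,40]],s))
E
```

```text
time_s: 28.13
ee_pos: [408.7, 261.8, 94.5]
ee_rot: [30.7, 89.5, -147.9]
force: [0.2, -0.4, -0.0]
gripper_width: 77.5
time_s: 28.47
ee_pos: [412.3, 262.2, 99.4]
ee_rot: [-151.9, 89.8, 29.3]
force: [-0.7, -0.4, -0.4]
gripper_width: 77.7
t 28.47 TCP [412.3 262.2  99.4] yaw 1.2 w 77.7 F [-0.7 -0.4 -0.4] j6 120
t 28.52 TCP [412.1 262.2  99.3] yaw 1.2 w 77.3 F [-0.4 -1.4  0.7] j6 120
offset [77.3 -1.2 -2.7] rot [ 0.2 -0.1  0.1] rows>= 1.9
[[322.80454436 247.45476521]]
```

View pics/w14.png

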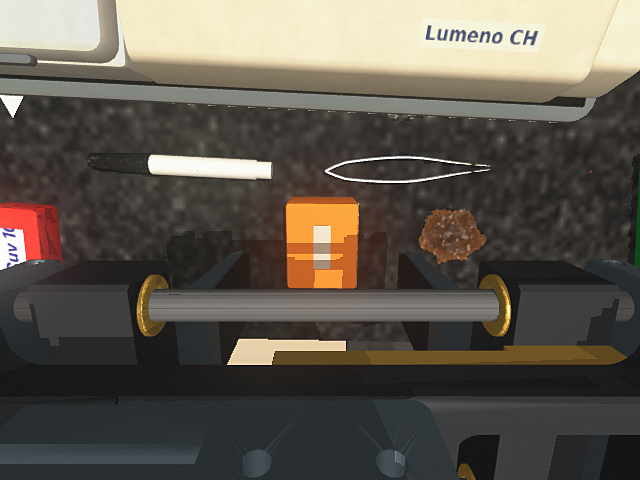

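The orange top is centred at (322,247), exactly as predicted. I descend.

```bash
python3 -m handwheel '{"gripper":[0.15,0.15,0.15,0.15,0.15],"offset":[[20,-1,-2.5],[50,-1,-2.5],[68,-1,-2.5],[77,-1,-2.5],[77,-1,-2.5]],"rot":[[0,0,0],[0,0,0],[0,0,0],[0,0,0],[0,0,0]]}'
python3 -m handwheel '{"gripper":[0.25,0.4,0.55,0.55,0.55],"offset":[[0,0,0],[0,0,0],[0,0,0],[0,0,0],[0,0,0]],"rot":[[0,0,0],[0,0,0],[0,0,0],[0,0,0],[0,0,0]]}' 20
python3 -m handwheel '{"gripper":[0.55,0.55,0.55],"offset":[[0,0,0],[0,0,0],[0,0,0]],"rot":[[0,0,0],[0,0,0],[0,0,0]]}' 20
python3 go.py 440 -36 150 10
```

```text
time_s: 28.93
ee_pos: [413.0, 262.5, 19.9]
ee_rot: [31.5, 89.8, -147.2]
force: [0.8, -0.0, -0.5]
gripper_width: 77.7
time_s: 29.35
ee_pos: [414.4, 263.7, 22.0]
ee_rot: [-153.3, 89.9, 27.9]
force: [-1.0, 0.0, 2.5]
gripper_width: 50.0
time_s: 29.6
ee_pos: [414.4, 263.7, 22.0]
ee_rot: [-153.4, 89.9, 27.8]
force: [-0.3, -0.6, 6.1]
gripper_width: 50.0
t 29.60 TCP [414.4 263.7  22. ] yaw 1.3 w 50.0 F [-0.3 -0.6  6.1] j6 120
offset [-128.2  300.1  -19.1] rot [-8.7 -0.1  0. ] rows>= 7.8
```

```bash
python3 -m handwheel '{"gripper":[0.55,0.55,0.55,0.55,0.55],"offset":[[-15,0,0],[-50,0,0],[-90,5,0],[-120,30,0],[-135,65,0]],"rot":[[0,0,0],[0,0,0],[0,0,0],[0,0,0],[0,0,0]]}' 20
python3 -m handwheel '{"gripper":[0.55,0.55,0.55,0.55,0.55],"offset":[[0,40,0],[0,80,0],[0,120,0],[0,160,0],[0,200,0]],"rot":[[0,0,0],[0,0,0],[-3,0,0],[-6,0,0],[-8.9,0,0]]}'
python3 go.py 466 -127 150 10.2
```

```text
time_s: 30.02
ee_pos: [417.5, 200.1, 159.9]
ee_rot: [-153.7, 89.5, 27.8]
force: [1.4, -0.4, -1.8]
gripper_width: 50.1
time_s: 30.43
ee_pos: [418.9, -3.3, 156.1]
ee_rot: [80.4, 90.0, -89.2]
force: [0.1, 0.3, -1.8]
gripper_width: 49.6
t 30.43 TCP [418.9  -3.3 156.1] yaw 10.3 w 49.6 F [ 0.1  0.3 -1.8] j6 78
offset [  6.1 130.1 -24.1] rot [ 0.1  0.  -0. ] rows>= 3.2
```

```bash
python3 -m handwheel '{"gripper":[0.55,0.55,0.55,0.55,0.55],"offset":[[0,40,-7],[0,80,-15],[0,115,-22],[0,130,-24],[0,130,-24]],"rot":[[0,0,0],[0,0,0],[0,0,0],[0,0,0],[0,0,0]]}'
python3 -m handwheel '{"gripper":[0.55,0.55,0.55,0.55,0.55],"offset":[[20,0,0],[45,0,0],[70,0,0],[80,0,0],[80,0,0]],"rot":[[0,0,0],[0,0,0],[0,0,0],[0,0,0],[0,0,0]]}'
python3 - <<'E'
from go import *
s,R=show();f=grab_frame("wrist");cv2.imwrite("pics/w15.png",f[:,:,::-1]);tgt(466,-127.2,31,10.2)
E
```

```text
time_s: 30.85
ee_pos: [467.2, -128.4, 155.7]
ee_rot: [103.9, 89.9, -66.2]
force: [0.5, 0.4, -1.7]
gripper_width: 49.8
time_s: 31.27
ee_pos: [463.3, -123.6, 73.5]
ee_rot: [-28.5, 89.6, 161.8]
force: [0.3, -0.1, -1.5]
gripper_width: 50.1
t 31.27 TCP [ 463.3 -123.6   73.5] yaw 10.2 w 50.1 F [ 0.3 -0.1 -1.5] j6 63
t 31.32 TCP [ 464.7 -124.    75. ] yaw 10.2 w 49.5 F [-0.2  0.3 -1.1] j6 63
offset [44.   3.4 -0.8] rot [0.  0.2 0.1] rows>= 1.1
```

View pics/w15.png

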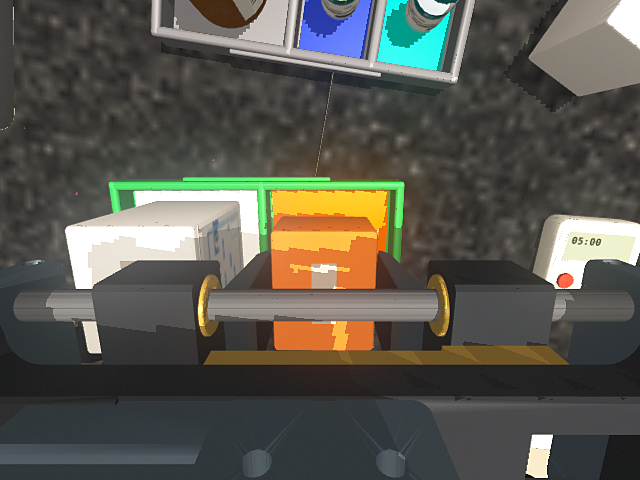

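The orange carton is over its bay and clear of the white one. I lower it with the 3 mm correction.

```bash
python3 -m handwheel '{"gripper":[0.55,0.55,0.55,0.55,0.55],"offset":[[5,3.4,-0.8],[18,3.4,-0.8],[30,3.4,-0.8],[40,3.4,-0.8],[42,3.4,-0.8]],"rot":[[0,0,0],[0,0,0],[0,0,0],[0,0,0],[0,0,0]]}'
python3 -m handwheel '{"gripper":[0.55,0.55,0.55,0.55],"offset":[[2,0,0],[3,0,0],[3,0,0],[3,0,0]],"rot":[[0,0,0],[0,0,0],[0,0,0],[0,0,0]]}'
python3 go.py 466 -127.2 26 10.2
```

```text
time_s: 31.73
ee_pos: [467.5, -128.3, 33.7]
ee_rot: [-22.5, 90.0, 167.6]
force: [0.6, 0.5, -1.7]
gripper_width: 50.0
time_s: 32.07
ee_pos: [468.2, -128.7, 31.8]
ee_rot: [150.6, 89.9, -19.2]
force: [0.1, 0.2, -0.8]
gripper_width: 49.8
t 32.07 TCP [ 468.2 -128.7   31.8] yaw 10.2 w 49.8 F [ 0.1  0.2 -0.8] j6 63
offset [ 5.8 -1.8  1.9] rot [-0.  -0.1 -0. ] rows>= 0.2
```

```bash
python3 -m handwheel '{"gripper":[0.55,0.55,0.55,0.55,0.55],"offset":[[2,-1.8,2],[4.5,-1.8,2],[5.5,-1.8,2],[5.5,-1.8,2],[5.5,-1.8,2]],"rot":[[0,0,0],[0,0,0],[0,0,0],[0,0,0],[0,0,0]]}'
python3 -m handwheel '{"gripper":[0.55,0.55,0.55],"offset":[[1,0,0],[1,0,0],[1,0,0]],"rot":[[0,0,0],[0,0,0],[0,0,0]]}'
```

```text
time_s: 32.48
ee_pos: [465.0, -127.0, 26.0]
ee_rot: [-20.4, 90.0, 169.7]
force: [-2.8, 0.4, 4.6]
gripper_width: 50.0
time_s: 32.73
ee_pos: [465.0, -127.0, 26.0]
ee_rot: [-22.4, 90.0, 167.7]
force: [-5.4, 1.3, 14.9]
gripper_width: 49.7
```

```bash
python3 -m handwheel '{"gripper":[0.42,0.34,0.34,0.34,0.34],"offset":[[-0.5,0,0],[-0.5,0,0],[-0.5,0,0],[-0.5,0,0],[-0.5,0,0]],"rot":[[0,0,0],[0,0,0],[0,0,0],[0,0,0],[0,0,0]]}'
python3 -m handwheel '{"gripper":[0.34,0.34,0.34,0.34,0.34],"offset":[[-10,0,0],[-45,0,0],[-85,0,0],[-125,0,0],[-150,0,25]],"rot":[[0,0,0],[0,0,0],[0,0,0],[0,0,0],[0,0,0]]}'
python3 -m handwheel '{"gripper":[0.34,0.34,0.34,0.34,0.34],"offset":[[0,5,35],[0,10,70],[0,10,90],[0,10,90],[0,10,90]],"rot":[[0,0,0],[0,0,0],[0,0,0],[0,0,0],[0,0,0]]}'
python3 - <<'E'
from go import *
s,R=show();f=grab_frame("wrist");cv2.imwrite("pics/w16.png",f[:,:,::-1])
f=grab_frame("top");cv2.imwrite("pics/top1.png",f[:,:,::-1])
E
```

```text
time_s: 33.15
ee_pos: [465.4, -127.1, 24.9]
ee_rot: [-5.5, 90.0, -175.3]
force: [-0.6, -0.8, 0.7]
gripper_width: 60.0
time_s: 33.57
ee_pos: [445.8, -132.2, 179.1]
ee_rot: [156.2, 89.4, -13.6]
force: [0.6, -0.6, 0.6]
gripper_width: 59.7
time_s: 33.98
ee_pos: [353.6, -157.4, 175.3]
ee_rot: [154.5, 89.9, -15.5]
force: [0.1, -0.6, -0.8]
gripper_width: 60.5
t 33.98 TCP [ 353.6 -157.4  175.3] yaw 10.1 w 60.5 F [ 0.1 -0.6 -0.8] j6 54
```

View pics/w16.png

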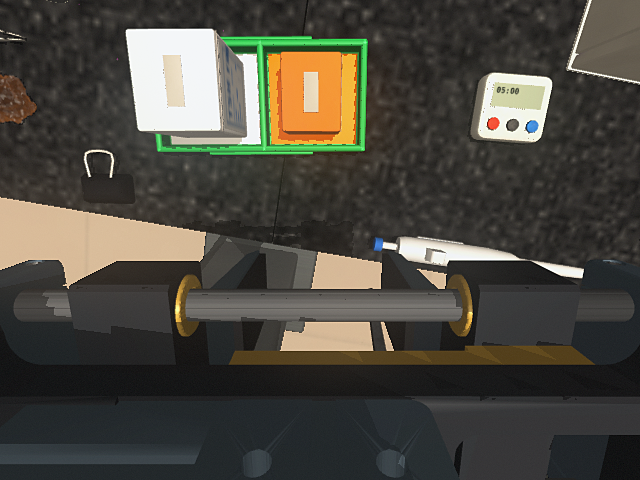

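View pics/top1.png

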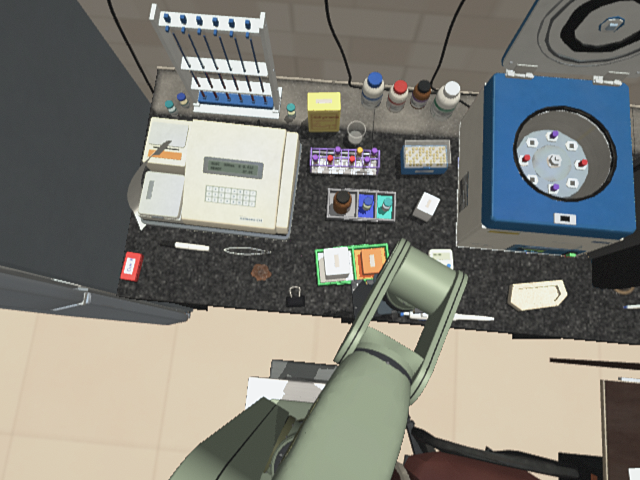

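Run:
```python
from h import *
f=cv2.imread("pics/top1.png");cv2.imwrite("pics/c6.png",cv2.resize(f[180:300,305:455],None,fx=5,fy=5,interpolation=cv2.INTER_CUBIC))
print(proj("top",[[618,-38,94],[620.3,-106,57],[622.8,-157.6,57],[449.4,-35.7,92],[465.2,-127,44]]).round(1))
```

```text
[[342.1 194.2]
 [367.6 200.1]
 [387.5 200.9]
 [335.7 259.8]
 [371.2 260.2]]
```

View pics/c6.png

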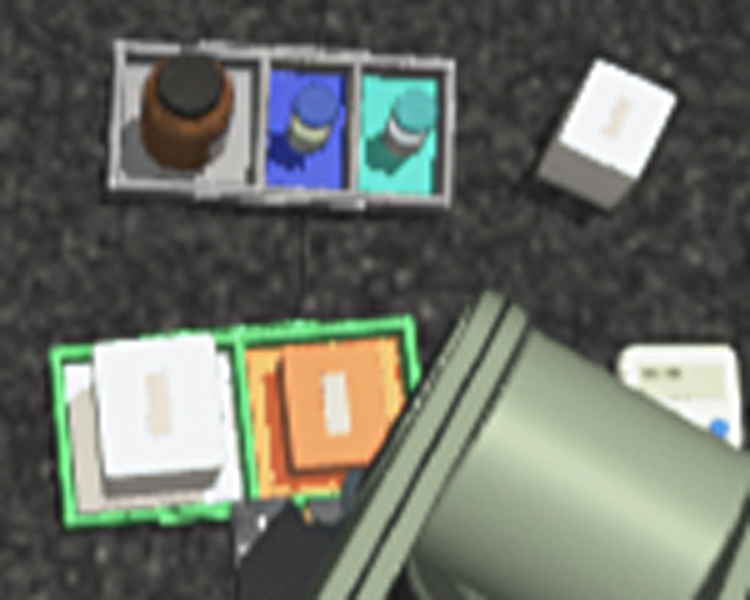

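All five stand upright in their bays. The caps in the crop are within about 1 to 2.5 px of the upright prediction (bottle (343,196), blue (368,201), teal (387,202)). I hand in.

```bash
python3 -c "
from workcell import *
print(job_done())"
```

```text
the job is handed in; nothing more can be done
None
```

I sorted all five things and handed the job in at about 34 s of the 136 s allowed. The order was bottle, teal vial, blue vial, white carton, orange carton. `job_done()` gave no verdict.

- **Placing:** I set each one down until I felt light contact, about 2–15 N, before letting go. Wherever I read the height at contact, it was 4 mm above the pick height (within 0.3 mm), which matches the bay floor.
- **Final pictures:** The last top and wrist views show all five standing in their own bays. The bottle and vial caps lay within about 2.5 pixels of where upright ones should appear; the bottle's was the furthest off. I judged the cartons by eye.
- **Timer and clip:** I left both alone. They look unmoved in the last pictures, but I did not re-measure them.
- **Disagreements:** The top and wrist cameras differed by 3–4 mm in y for the two cartons, so I aimed in between and let the jaws centre them.
- **Not looked into:** A brown patch on the worktop showed once the white carton was lifted. I left it alone and did not check the carton's underside.

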